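Tip a welding die out of its foam and load it face down

TASK

Take the welding die with the two black bars on its face (not the one with the ring) out of the tight foam: reach into the thumb notch and lift that edge first, so that it tilts up while its opposite edge is still down in the cutout. Then turn the die over and lay it face down, flat, on the green loading plate, with a long side pushed fully home along the steel fence and between the two yellow lines, and let go. Do not drop it, and leave the other die and everything else on the table where it is.

Things in the scene. Friction and masses are not known exactly. Their poses are not given: they have to be found in the camera images.
- bar_die_center (a point): the bar die: metal plate, 64 (own x) x 84 (y) x 16 mm, 0.18 to 0.33 kg, aluminium with blue back and lower sides; on its face a brass rectangle and, beside it, two black bars 60 long along y. Site at its very centre; z points out of the face (up at the start). It starts face up, flush in either of the two foam cutouts, axes parallel to the foam's.
- ring_die_center (a point): the ring die, to be left alone: metal plate, 64 (own x) x 84 (y) x 16 mm, 0.18 to 0.33 kg, aluminium with blue back and lower sides; on its face one brass ring 48 across. Site at its very centre; z points out of the face (up at the start). It starts face up, flush in either of the two foam cutouts, axes parallel to the foam's.
- bar_die_far (a point): point on the bar die: the middle of the lower edge of its +x long side, 32 mm along x and 8 mm below its centre: the edge opposite the thumb notch
- foam_case: fixed, stiff foam block, charcoal over yellow, 120 (x) x 224 (y) x 46 mm high, on a black sheet 126 x 230 x 4 (included in the height). Origin at the centre of its underside on the table. Two cutouts 68 (x) x 88 (y), 16 deep (floor 30 above the table), centred at x +4, y +54 and -54: 2 mm of play all round; +x wall upright for 4, then bevelled back 45 deg to the rim.
- notch_a (a point): a thumb notch on the robot side (foam -x) of the cutout at foam y +54. Site on the notch floor (4 mm above the table) below the long edge of the die there. The notch is a straight channel 50 mm wide, open at the top and at the -x end of the foam, 32 mm from this point; it runs 20 mm in under the die, whose underside is 26 mm above this floor.
- notch_b (a point): a thumb notch on the robot side (foam -x) of the cutout at foam y -54. Site on the notch floor (4 mm above the table) below the long edge of the die there. The notch is a straight channel 50 mm wide, open at the top and at the -x end of the foam, 32 mm from this point; it runs 20 mm in under the die, whose underside is 26 mm above this floor.
- loading_plate: fixed steel block with a green top 78 (x) x 150 (y) mm, 25 high; origin at the centre of its underside on the table. A steel fence along its whole +x side, face at x +39, 12 thick, rises 15 above the green. Yellow lines along x at y +57 and -57. Home: die face down, a long side against the fence, centre at x +7, within 15 of y 0, 33 above the table.
- oil_bottle: upright round white bottle with red cap, 48 across and 160 tall; origin at the centre of its underside (mm). Not to be disturbed.
- tape_roll: yellow ring lying flat, 60 across, 25 tall; origin at the centre of its underside (mm). Not to be disturbed.
- screwdriver: screwdriver with orange handle, 170 long, lying flat along its own x (mm). Not to be disturbed.
- grease_jar: jar with white lid, 60 across, 60 tall; origin at the centre of its underside (mm). Not to be disturbed.
- mug: white mug, 76 across, 85 tall; origin at the centre of its underside (mm). Not to be disturbed.
- wrench: steel wrench, 160 long, lying flat along its own x (mm). Not to be disturbed.
- clamp_block: red block 50 x 30 x 30 with an upright steel stud (16 across) on it, 58 tall in all; origin at the centre of its underside (mm). Not to be disturbed.
Things that resemble listed ones, but are neither listed nor needed, are in the scene too. Leave any pink or turquoise look-alike of the part that bears bar_die_center alone.

How it is judged:
By the outcome, as a careful person would: the job done as asked, in the order asked, and still so for the second after the job is handed in, with the robot touching nothing.
It also fails if it takes over 54 s, if anything falls off the work surface, if the arm or the gripper's body presses on something with over 40 N, if the wrist force passes 120 N, or if a joint passes its speed limit or range.

ROBOT

A 6-joint arm with a two-finger parallel gripper is mounted at the origin on the work surface. World frame = base frame: x ahead of the robot, y to its left, z up, the work surface at z = 0. Lengths are in m, angles in rad, forces in N, time in s.
With the tool pointing down it reaches from about 0.35 to 0.975 m from the base axis. Payload 4.9 kg.
Tool frame: the origin (TCP) lies at the very end of the fingers, on their centre line; the grasp point (between the pads) lies 19 mm behind it; z points along the fingers, y is the direction in which the jaws open and shut (so a half turn about z gives the same grasp; the last joint's range is limited). The gripper opens to 85 mm and grips with 20 to 120 N. Pads are 22 mm wide; open, the fingers measure 114 mm over their backs; the gripper's body (76 mm by 85 mm) begins 54 mm behind the grasp point. The pads swing forward as they close: fully open they stand 13 mm farther back than shut.
Start: joints at [1.142, 0.053, 1.613, -0, 1.476, -0.119], TCP at [0.191, 0.595, 0.231] pointing down, gripper open.
Joint ranges: [-3.01, 3.01], [-1.01, 2.22], [0.06, 2.58], [-1.02, 4.17], [0.09, 2.62], [-3.14, 3.14]. Speed limits (rad/s): [2.57, 2.57, 3.14, 3.14, 3.14, 3.14].

INTERFACE

Orientations are given as a rotation vector (axis times angle).
In Python, from station import ctrl gives the robot as it stands.
- The arm moves only by the tool step_arm, never from a script. Its argument "moves" is a list of rows, each a list of 5 numbers: the opening, from 0 (shut) to 1 (fully open), then the shift along the world's x, y, z in m, then the turn about the world's z in degrees. A call has 1 to 20 rows; each row shifts and turns the pose as measured when the row begins; what a row does not reach is not made up. A row lasts 1/8 s, in which the tool goes at most 62.5 mm and 10.7 degrees, less where a joint would pass 70% of its speed; a pose out of reach is approached as far as the arm can. A call is refused whole if a number of a shift passes 0.0625 or a number of a turn 10.7, either way. A call with a gripper value outside its range is refused whole. The fingers move at their own pace and stop on an object; "newtons" is the grip in N (left out, the last holds). Time passes only in rows, so rows that do not move let the fingers close. It gives the time, the measured TCP pose, the force and the opening at its end, in the units of the state.
- ctrl.get_obs(): the state, without advancing time (a new reading comes with each control period).
- ctrl.get_image(name): name is "scene" or "top"; returns a dict with "color" (400x640x3 uint8, red, green, blue), "camera_matrix" (3x3 intrinsics, pixels), "R" (3x3) and "t" (3): a world point X has camera coordinates R X + t. Camera axes: x right, y down, z forward; pixel columns grow to the right and rows downward; lengths in m; the calibration is good to about 2 mm. A picture is of the moment at which its call begins. There is no depth.
- ctrl.finish_job(): hands the job in, once; it reports no verdict.
Trained networks look in a picture, given as the dict that the camera call returned (one of the last four; its "shot" number tells which), for a name from the list of things; names that differ only in an ending like _2 or _b are one class to them, and where a whole thing is asked for, a point or a joint stands for the part that bears it (a point fixed in the world has none). Each returns a list of dicts, best first, with "p" (0 to 1); they miss things now and then, are a little off and sometimes report something else, mostly with a low value. They report only what shows in the picture. A call takes as long as a camera call. They do not tell look-alikes from the thing itself.
- ctrl.spot_in(picture, query): "bbox" ([left, top, right, bottom] in pixels, round what is visible of it).
The state is a dict: "t": time; "q": joint angles; "dq": joint speeds; "effort": joint torques, N m; "tool_pos": TCP position; "tool_rot": TCP orientation; "contact_force": force on the tool from outside, world axes, zero at the start; "wrist_torque": the same for the moment, N m; "opening": finger opening in m.
Only numpy, scipy, OpenCV 4.12 (cv2) and the standard library are available. Lean on these libraries where they do the work, as an engineer would, in place of code of your own. Each camera call takes 0.05 s, during which the arm holds its last target.

## Working session

There is one attempt and no reset: what is moved stays moved. The work goes in short steps, Python scripts to look and compute and a tool call to move; the robot and the scene stay as the last step left them, time stands still between calls to the robot, and variables do not carry over. Pictures are saved under pics/ and viewed, and the job is handed in when it is done.

Besides the shell and the picture viewer there is one more tool, called after "Emit:" as name([rows], argument=value, ...), one row to a line, values as JSON. step_arm: Moves the arm, as the interface text tells. Its arguments: {"type":"object","properties":{"moves":{"type":"array","items":{"type":"array","items":{"type":"number"}}},"newtons":{"type":"number"}},"required":["moves"]}

```bash
mkdir -p pics; ls; cat > h.py <<'E'
import numpy as np,cv2
from station import ctrl
def save(n,im): cv2.imwrite('pics/'+n,cv2.cvtColor(im,cv2.COLOR_RGB2BGR))
def ray(im,uv):
    K,R,t=[np.array(im[k]) for k in('camera_matrix','R','t')]
    d=R.T@np.linalg.solve(K,[uv[0],uv[1],1.]); return -R.T@t,d
def at(im,uv,z):
    c,d=ray(im,uv); return c+d*(z-c[2])/d[2]
def proj(im,X):
    K,R,t=[np.array(im[k]) for k in('camera_matrix','R','t')]
    p=(np.atleast_2d(X)@R.T+t)@K.T; return p[:,:2]/p[:,2:]
def crop(im,n,x0,y0,x1,y1,s):
    save(n,cv2.resize(im['color'][y0:y1,x0:x1],None,fx=s,fy=s,interpolation=cv2.INTER_CUBIC))
E
python3 - <<'E'
from h import *
for n in('scene','top'):
    im=ctrl.get_image(n); save(n+'0.png',im['color'])
    print(n,ray(im,(320,200)),im['camera_matrix'][0][0])
    for q in ['bar_die_center','ring_die_center','foam_case','loading_plate','oil_bottle','tape_roll','screwdriver','grease_jar','mug','wrench','clamp_block']:
        for r in ctrl.spot_in(im,q)[:3]: print(q,np.round(r['bbox']),round(r['p'],2))
print(ctrl.get_obs())
E
```

```text
pics
scene (array([1.65895363, 0.05077133, 0.97375098]), array([-0.76417492, -0.04449875, -0.64348155])) 497.2163914065983
bar_die_center [406. 196. 438. 215.] 0.94
bar_die_center [402. 169. 436. 188.] 0.86
bar_die_center [432. 246. 470. 272.] 0.72
ring_die_center [367. 197. 400. 216.] 0.6
ring_die_center [382. 235. 406. 267.] 0.41
foam_case [362. 188. 443. 229.] 0.82
loading_plate [224. 192. 275. 222.] 0.95
oil_bottle [317. 173. 332. 226.] 0.55
oil_bottle [361. 188. 446. 230.] 0.44
tape_roll [308. 231. 331. 253.] 0.81
tape_roll [363. 187. 444. 228.] 0.71
screwdriver [319. 156. 328. 176.] 0.44
grease_jar [267. 234. 287. 272.] 0.32
mug [464. 183. 495. 219.] 0.6
wrench [267. 236. 284. 273.] 0.62
wrench [224. 187. 280. 223.] 0.43
wrench [364. 190. 443. 229.] 0.26
clamp_block [166. 196. 188. 218.] 0.78
clamp_block [320. 156. 328. 184.] 0.41
top (array([ 0.41239348, -0.00235663,  1.11876713]), array([ 0.15365664, -0.00122485, -0.98821057])) 429.60103468692535
bar_die_center [182. 257. 220. 296.] 0.94
bar_die_center [176. 127. 215. 162.] 0.73
bar_die_center [192. 197. 223. 225.] 0.72
ring_
[... 490 characters left out ...]
83. 192. 495. 212.] 0.59
{'t': 1.2, 'q': array([ 1.14199177e+00,  5.27114180e-02,  1.61290114e+00, -2.06617522e-05,
        1.47599898e+00, -1.19021383e-01]), 'dq': array([ 9.90684179e-04, -2.30770674e-04, -5.15405550e-04,  9.54144139e-05,
        1.29706858e-03,  2.66586844e-04]), 'effort': array([-8.06209810e-04, -3.93705833e+01, -3.70450330e+01, -2.10295307e-04,
        9.05981688e-04,  1.67253023e-05]), 'tool_pos': array([0.19054216, 0.59522601, 0.23129581]), 'tool_rot': array([ 4.84657573e-01,  3.10396829e+00, -3.73038342e-05]), 'contact_force': array([-0.10177837,  0.1080572 , -0.67918265]), 'wrist_torque': array([-0.00707218, -0.03173527,  0.00938008]), 'opening': 0.08517833535884811}
```

```bash
python3 - <<'E'
from h import *
im=ctrl.get_image('top'); np.save('top0.npy',im,allow_pickle=True)
crop(im,'top_c1.png',160,100,360,250,4)
crop(im,'top_c2.png',340,160,500,260,5)
E
```

```text
(no output)
```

View pics/scene0.png

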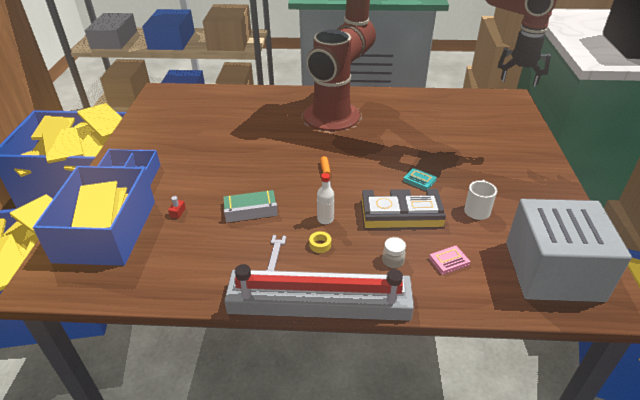

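View pics/top0.png

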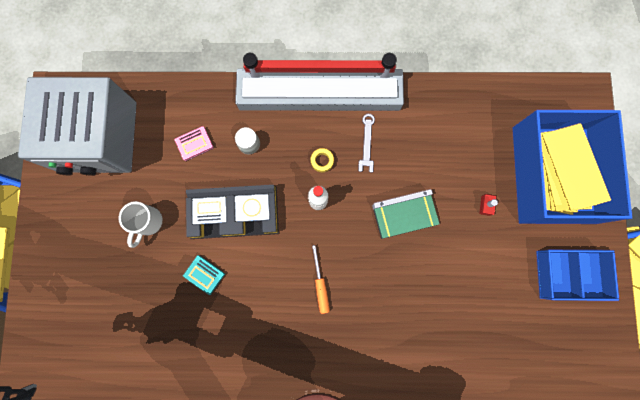

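View pics/top_c1.png

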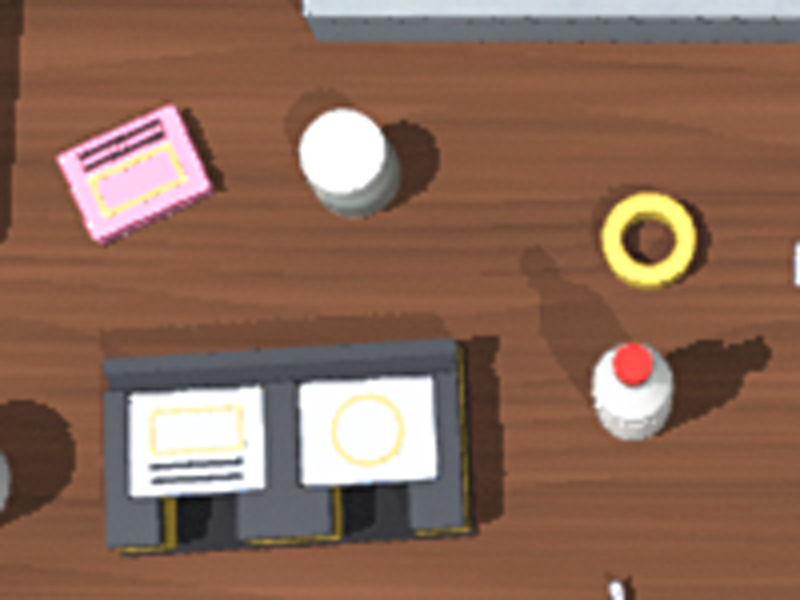

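View pics/top_c2.png

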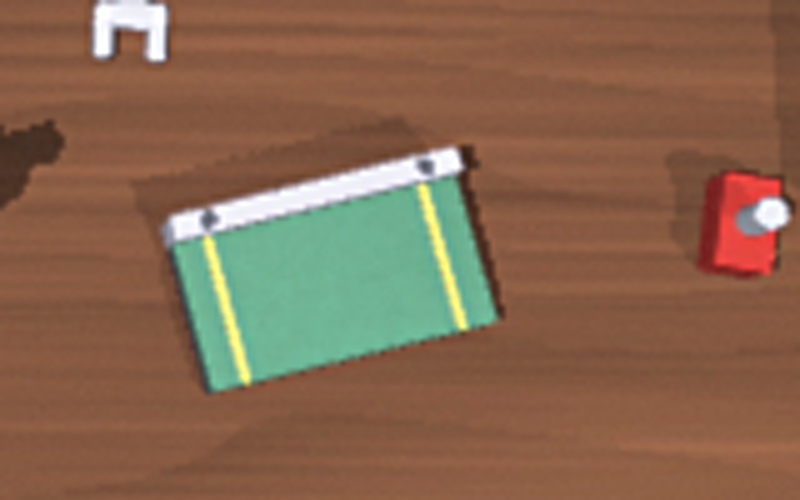

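```bash
python3 - <<'E'
from h import *
im=np.load('top0.npy',allow_pickle=True).item(); c=im['color']
hsv=cv2.cvtColor(c,cv2.COLOR_RGB2HSV)
def quad(mask,n):
    cs,_=cv2.findContours(mask.astype(np.uint8),cv2.RETR_EXTERNAL,cv2.CHAIN_APPROX_NONE)
    k=max(cs,key=cv2.contourArea); print(n,'area',cv2.contourArea(k)); return k
def fit(mask,box,z,n):
    m=np.zeros(mask.shape,bool); x0,y0,x1,y1=box; m[y0:y1,x0:x1]=mask[y0:y1,x0:x1]
    k=quad(m,n)[:,0,:].astype(float)
    P=np.array([at(im,p,z)[:2] for p in k])
    r=cv2.minAreaRect((P*1000).astype(np.float32)); print(n,r)
    print(np.round(cv2.boxPoints(r),1).tolist())
w=(hsv[...,1]<40)&(hsv[...,2]>190)
w2=(hsv[...,2]>170)
fit(w2,(188,190,230,230),.046,'bar'); fit(w2,(231,190,272,228),.046,'ring')
g=(hsv[...,0]>60)&(hsv[...,0]<90)&(hsv[...,1]>60)
yel=(hsv[...,0]>20)&(hsv[...,0]<60)&(hsv[...,1]>80)&(hsv[...,2]>150)
fit(g|yel,(365,180,445,245),.025,'green')
def pt(u,v,z,s,o): return np.round(at(im,(u/s+o[0],v/s+o[1]),z)*1000,1)
for p in [(107,362),(457,342),(470,528),(108,547)]: print('foam',pt(*p,.046,4,(160,100)))
for p in [(165,215),(460,148),(466,170),(172,241)]: print('fence',pt(*p,.040,5,(340,160)))
for p in [(208,392),(500,318)]: print('plate near',pt(*p,.025,5,(340,160)))
for p in [(177,500),(237,495)]: print('notch top',pt(*p,.046,4,(160,100)))
E
```

```text
bar area 819.0
bar ((552.5596923828125, 277.5669860839844), (66.2582778930664, 83.83733367919922), 2.8853964805603027)
[[517.4000244140625, 317.79998779296875], [521.5999755859375, 234.0], [587.7999877929688, 237.39999389648438], [583.5, 321.1000061035156]]
ring area 811.5
ring ((560.3317260742188, 169.14492797851562), (66.28316497802734, 83.51875305175781), 2.0060765743255615)
[[525.7000122070312, 209.6999969482422], [528.7000122070312, 126.30000305175781], [594.9000244140625, 128.60000610351562], [592.0, 212.0]]
green area 1703.0
green ((541.8130493164062, -224.26333618164062), (77.52786254882812, 152.25172424316406), 14.155891418457031)
[[485.6000061035156, -159.89999389648438], [522.7999877929688, -307.6000061035156], [598.0, -288.6000061035156], [560.7999877929688, -141.0]]
foam [602.  335.4  46. ]
foam [615.9 112.8  46. ]
foam [497.7 102.2  46. ]
foam [484.5 328.7  46. ]
fence [ 573.1 -138.1   40. ]
fence [ 608.3 -288.4   40. ]
fence [ 597. -291.   40.]
fence [ 559.8 -141.4   40. ]
plate near [ 484.6 -160.5   25. ]
plate near [ 523.2 -309.6   25. ]
notch top [514.2 286.7  46. ]
notch top [517.5 249.1  46. ]
```

Candidates for the bar die in the top picture are the white plate with two black bars in the foam at (209,209), the pink look-alike at (193,143), the turquoise look-alike at (204,274), and the ring die at (251,208). The close crop shows that (209,209), in the +y cutout beside notch_a, has the brass rectangle and two black bars on white metal, so I choose it.

Emit:
step_arm([
  [0.12,0.038,-0.04,0,3],
  [0.12,0.038,-0.04,0,3],
  [0.12,0.038,-0.04,0,3],
  [0.12,0.038,-0.04,0,3],
  [0.12,0.038,-0.04,0,3],
  [0.12,0.038,-0.04,0,3],
  [0.12,0.038,-0.04,0,2],
  [0.12,0.038,-0.04,0,1],
], newtons=60)

```text
t: 2.25
tool_pos: [0.5, 0.2674, 0.2327]
tool_rot: [-0.121, 3.136, 0.005]
contact_force: [0.5, 0.8, -0.6]
opening: 0.0101
```

Emit:
step_arm([
  [0.12,-0.004,0.0056,-0.05,-1],
  [0.12,0,0,-0.06,0],
  [0.12,0,0,-0.055,0],
  [0.12,0,0,0,0],
])

```text
t: 2.75
tool_pos: [0.5001, 0.2691, 0.0667]
tool_rot: [-0.08, 3.131, 0.008]
contact_force: [0.3, 0.6, -0.2]
opening: 0.01
```

```bash
python3 - <<'E'
from h import *
im=ctrl.get_image('scene'); crop(im,'s1.png',340,130,460,250,5)
im2=ctrl.get_image('top'); crop(im2,'t1.png',160,150,300,260,5)
p=ctrl.get_obs()['tool_pos']; print(p, proj(im,p),proj(im2,p))
E
```

```text
[0.50456435 0.27093728 0.07305443] [[418.03411792 184.03151866]] [[207.58239431 227.89476963]]
```

View pics/s1.png

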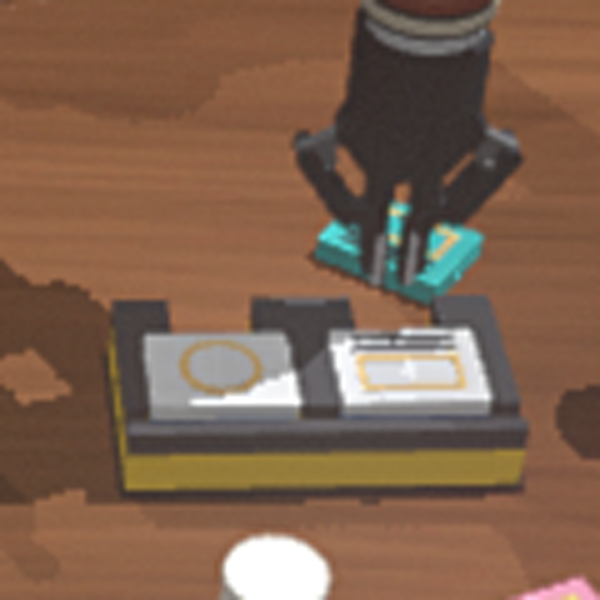

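View pics/t1.png

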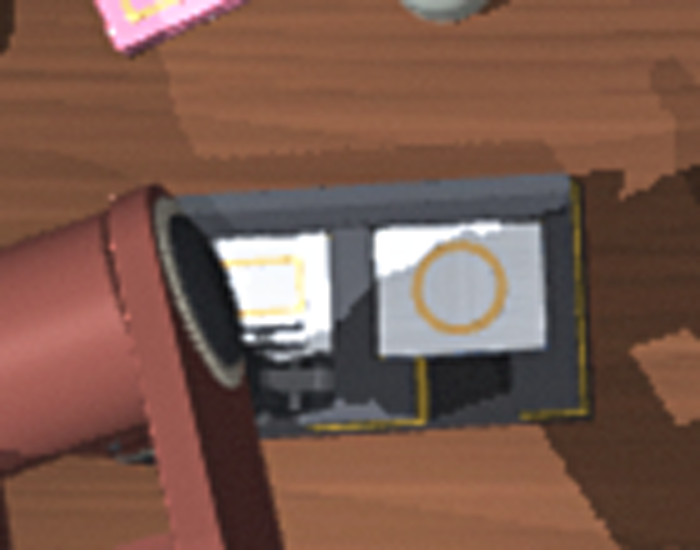

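```bash
python3 - <<'E'
from h import *
for i in range(3): o=ctrl.get_obs(); print(o['t'],o['tool_pos'],np.round(o['dq'],3))
im=ctrl.get_image('scene')
P=np.array([at(im,((u+.5)/5-.5+340,(v+.5)/5-.5+130),.046)[:2]*1000 for u,v in [(330,331),(487,327),(492,402),(342,405)]])
print(P.round(1),P.mean(0))
o=ctrl.get_obs(); print(o['t'],o['tool_pos'])
E
```

```text
2.85 [0.50456435 0.27093728 0.07305443] [ 0.002 -0.033 -0.047 -0.    -0.005  0.   ]
2.85 [0.50456435 0.27093728 0.07305443] [ 0.002 -0.033 -0.047 -0.    -0.005  0.   ]
2.85 [0.50456435 0.27093728 0.07305443] [ 0.002 -0.033 -0.047 -0.    -0.005  0.   ]
[[527.3 235.8]
 [519.7 327.8]
 [586.7 322.1]
 [592.9 237.3]] [556.66608311 280.76218643]
2.9 [0.50571732 0.27144115 0.07472658]
```

Emit:
step_arm([
  [0.12,-0.008,0.003,-0.01,0],
  [0.12,0,0,-0.02,0],
  [0.12,0,0,-0.02,0],
  [0.12,0,0,-0.008,0],
  [0.12,0,0,0,0],
  [0.12,0,0,0,0],
])

```text
t: 3.65
tool_pos: [0.5015, 0.2772, 0.021]
tool_rot: [-0.082, 3.104, 0.022]
contact_force: [-0.2, 0.6, 0.4]
opening: 0.0104
```

Emit:
step_arm([
  [0.12,0,-0.002,0,0],
  [0.12,0.004,0,0,0],
  [0.12,0.004,0,0,0],
  [0.12,0.004,0,0,0],
])

```text
t: 4.15
tool_pos: [0.5148, 0.2753, 0.0226]
tool_rot: [-0.082, 3.103, 0.023]
contact_force: [-8.8, -2.4, 3.6]
opening: 0.0103
```

```bash
python3 - <<'E'
from h import *
im=ctrl.get_image('scene'); crop(im,'s2.png',340,130,460,250,5)
o=ctrl.get_obs(); print(o['t'],o['tool_pos'],o['tool_rot'],o['contact_force'])
E
```

```text
4.2 [0.51463794 0.27524112 0.02250054] [-0.08136094  3.10399154  0.02303653] [-2.41771346 -0.36837277  1.22164002]
```

View pics/s2.png

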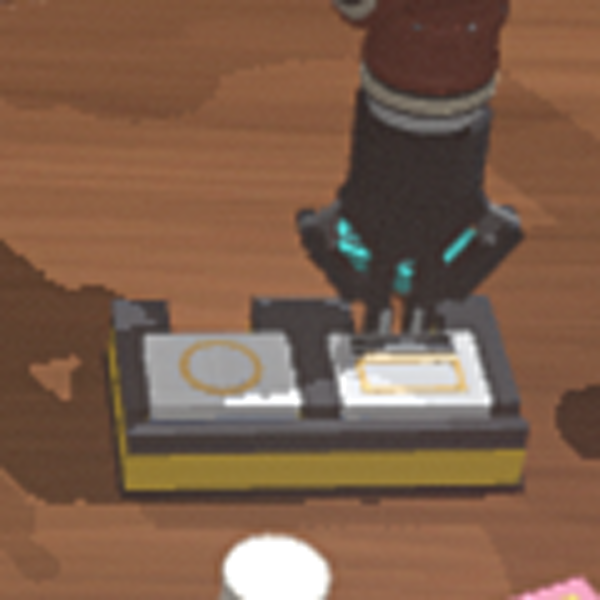

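Emit:
step_arm([
  [0.12,0.004,0,0.002,0],
  [0.12,0.004,0,0.004,0],
  [0.12,0.004,0,0.004,0],
  [0.12,0.004,0,0.004,0],
])

```text
t: 4.7
tool_pos: [0.5145, 0.2748, 0.0273]
tool_rot: [0.083, -3.137, -0.019]
contact_force: [-9.0, 2.5, -1.4]
opening: 0.0102
```

```bash
cat > look.py <<'E'
import sys
from h import *
n=sys.argv[1]; x0,y0,x1,y1,s=map(int,sys.argv[3:8])
im=ctrl.get_image(sys.argv[2]); crop(im,n,x0,y0,x1,y1,s)
o=ctrl.get_obs(); print(o['t'],*[np.round(o[k],4) for k in('tool_pos','tool_rot','contact_force','opening')])
E
python3 look.py s3.png scene 340 130 460 250 5
```

```text
4.75 [0.5146 0.2748 0.0275] [ 0.0827 -3.1367 -0.0189] [-10.474    1.6525  -1.774 ] 0.0102
```

View pics/s3.png

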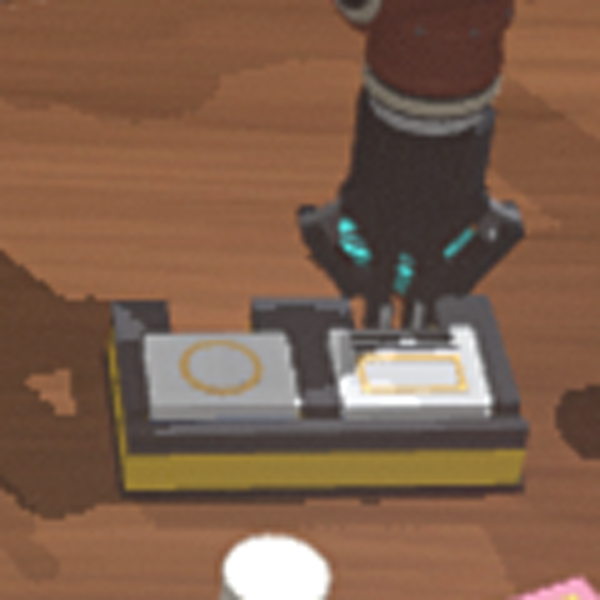

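Emit:
step_arm([
  [0.12,0.005,0,0.006,0],
  [0.12,0.005,0,0.006,0],
  [0.12,0.005,0,0.006,0],
  [0.12,0.005,0,0.006,0],
])

```text
t: 5.25
tool_pos: [0.5162, 0.2748, 0.0416]
tool_rot: [0.084, -3.092, -0.014]
contact_force: [-10.4, 1.6, 1.5]
opening: 0.0098
```

```bash

python3 look.py s4.png scene 340 130 460 250 5
```

```text
5.3 [0.5164 0.2749 0.0423] [ 0.0836 -3.0914 -0.0143] [-11.9323   0.4106   1.9586] 0.0106
```

View pics/s4.png

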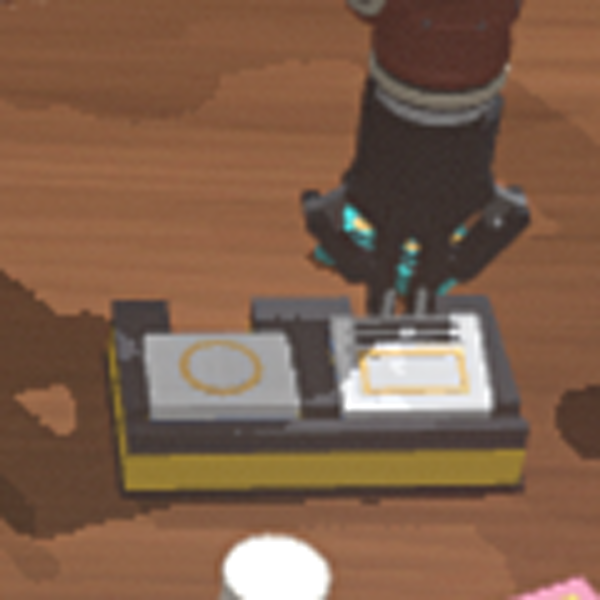

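```bash
cat > ov.py <<'E'
import sys
from h import *
C=np.array([.554,.2785]); yaw=np.radians(3.4)
ex=np.array([np.cos(yaw),np.sin(yaw),0]); ey=np.array([-np.sin(yaw),np.cos(yaw),0]); ez=np.array([0,0,1.])
def corners(th,px,pz=0):
    # px: pivot (lower far edge) relative to +x wall (34 from cutout centre)
    P=np.array([*C,.030])+ex*(.034+px)+ez*pz
    a=-np.cos(th)*ex+np.sin(th)*ez; n=np.sin(th)*ex+np.cos(th)*ez
    out=[]
    for s in(0,.016):
        for l,w in((0,-.042),(0,.042),(.064,.042),(.064,-.042)): out.append(P+a*l+n*s+ey*w)
    return np.array(out)
def overlay(im,name,box,s,ths):
    x0,y0,x1,y1=box
    c=cv2.resize(im['color'][y0:y1,x0:x1],None,fx=s,fy=s,interpolation=cv2.INTER_CUBIC)
    cols=[(255,0,0),(0,255,0),(0,0,255),(255,255,0)]
    for th,col in zip(ths,cols):
        th=np.radians(th)
        px=-.004*np.tan(th) if th<np.pi/4 else .016*np.cos(th)-.004-.016*np.sin(th)
        q=proj(im,corners(th,px)); q=((q-[x0,y0]+.5)*s-.5).astype(int)
        cv2.polylines(c,[q[4:].reshape(-1,1,2)],True,col,1); cv2.polylines(c,[q[[2,3]].reshape(-1,1,2)],False,col,1)
    save(name,c)
if __name__=='__main__':
    n=sys.argv[1]; im=ctrl.get_image('scene'); overlay(im,n,(340,120,460,250),5,[float(a) for a in sys.argv[2:]])
    o=ctrl.get_obs(); print(o['t'],*[np.round(o[k],4) for k in('tool_pos','tool_rot','contact_force','opening')])
E
python3 ov.py o4.png 5 12 20
```

```text
5.35 [0.5163 0.2749 0.0421] [ 0.0835 -3.0917 -0.0143] [-10.5067   0.7328   2.2085] 0.0102
```

View pics/o4.png

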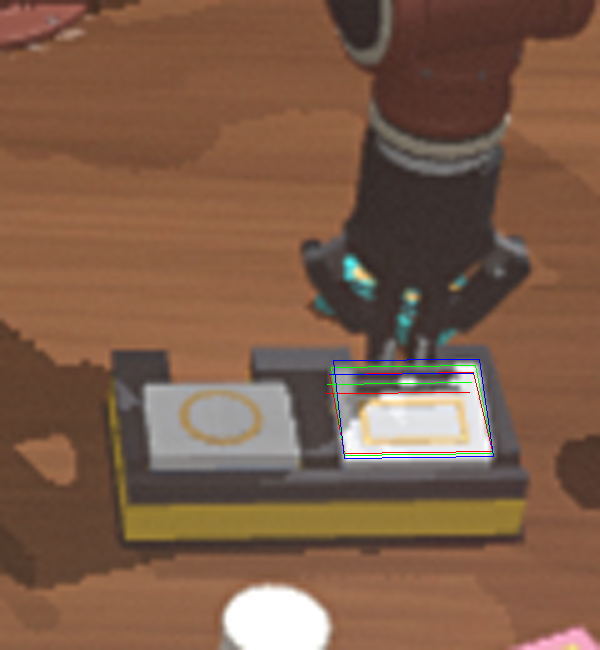

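Emit:
step_arm([
  [0.12,0.005,0,0.004,0],
  [0.12,0.005,0,0.004,0],
  [0.12,0.005,0,0.004,0],
])

```text
t: 5.72
tool_pos: [0.5177, 0.275, 0.0481]
tool_rot: [0.085, -3.058, -0.011]
contact_force: [-10.3, 0.7, 2.6]
opening: 0.0102
```

```bash

python3 ov.py o5.png 14 20 26
```

```text
5.775 [0.5179 0.275  0.0484] [ 0.0846 -3.0574 -0.0106] [-12.6406   0.6949   3.1836] 0.0105
```

View pics/o5.png

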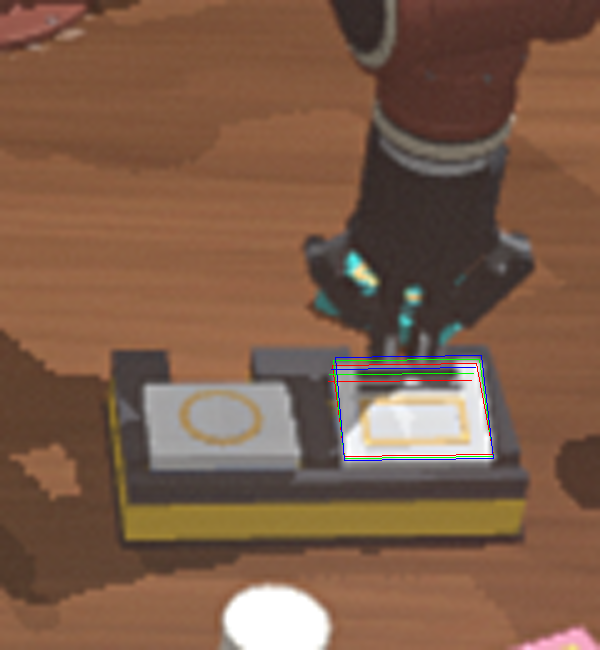

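Emit:
step_arm([
  [0.12,0.003,0,0.005,0],
  [0.12,0.003,0,0.005,0],
  [0.12,0.003,0,0.005,0],
  [0.12,0.003,0,0.005,0],
])

```text
t: 6.28
tool_pos: [0.5275, 0.2755, 0.0674]
tool_rot: [0.086, -3.05, -0.011]
contact_force: [-0.6, 0.9, -0.2]
opening: 0.0103
```

```bash

python3 ov.py o6.png 24 30 36
```

```text
6.325 [0.5285 0.2756 0.0685] [ 0.0855 -3.0524 -0.0111] [-1.3455  0.4105  1.7424] 0.0101
```

View pics/o6.png

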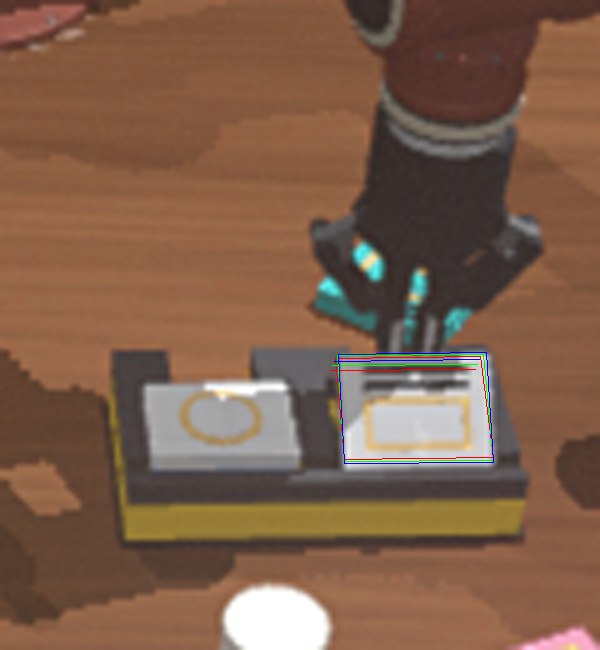

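Emit:
step_arm([
  [0.12,0.004,0,0.004,0],
  [0.12,0.004,0,0.004,0],
  [0.12,0.003,0,0.002,0],
])

```text
t: 6.7
tool_pos: [0.5381, 0.2761, 0.0804]
tool_rot: [0.085, -3.046, -0.013]
contact_force: [-6.6, 0.4, 5.3]
opening: 0.0103
```

```bash

python3 ov.py o7.png 40 50 60
```

```text
6.75 [0.5387 0.2762 0.0809] [ 0.0853 -3.0469 -0.0129] [-6.7532  0.3573  5.8273] 0.0099
```

View pics/o7.png

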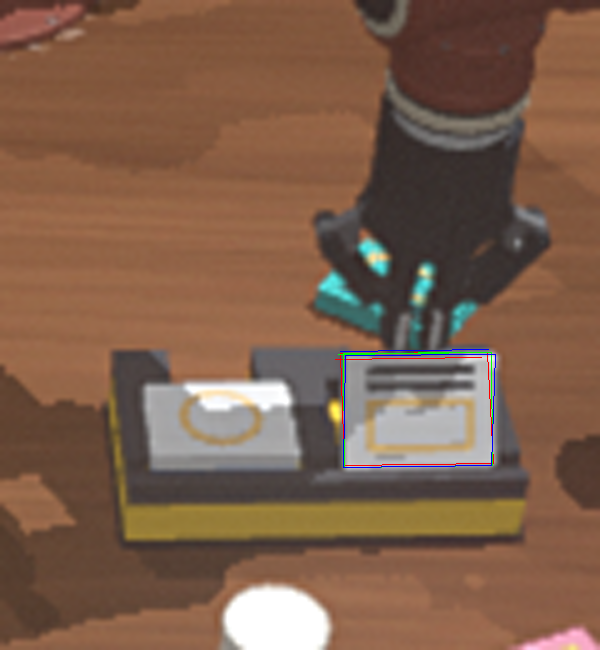

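Emit:
step_arm([
  [0.12,0.003,0,0.004,0],
  [0.12,0.003,0,0.003,0],
  [0.12,0.003,0,0.002,0],
])

```text
t: 7.12
tool_pos: [0.5499, 0.276, 0.0914]
tool_rot: [0.085, -3.051, -0.013]
contact_force: [-1.2, 1.3, 0.7]
opening: 0.0102
```

```bash

python3 ov.py o8.png 70 80 90
```

```text
7.175 [0.5505 0.2761 0.0918] [ 0.0849 -3.0519 -0.0135] [-1.4846  0.0853  0.4801] 0.0103
```

View pics/o8.png

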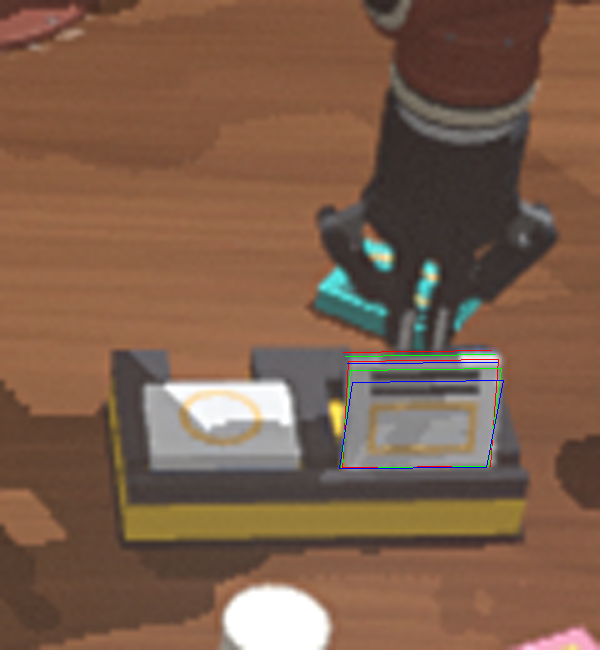

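Emit:
step_arm([
  [0.12,0.003,0,-0.004,0],
  [0.12,0.002,0,-0.003,0],
])

```text
t: 7.42
tool_pos: [0.5563, 0.2759, 0.0848]
tool_rot: [0.085, -3.053, -0.013]
contact_force: [-0.9, 0.2, 0.7]
opening: 0.0103
```

```bash

python3 ov.py o9.png 80 90;python3 look.py t9.png top 160 150 300 260 5
```

```text
7.475 [0.5563 0.2758 0.0844] [ 0.0845 -3.0527 -0.0129] [-0.2755  0.2233 -0.6034] 0.0101
7.525 [0.5561 0.2758 0.0844] [ 0.0845 -3.0524 -0.0128] [-0.1737 -0.5379  0.0604] 0.0101
```

View pics/o9.png

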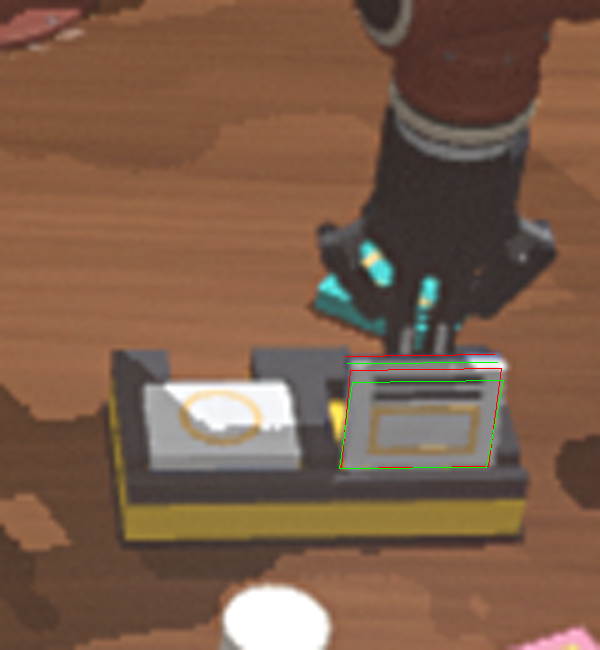

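View pics/t9.png

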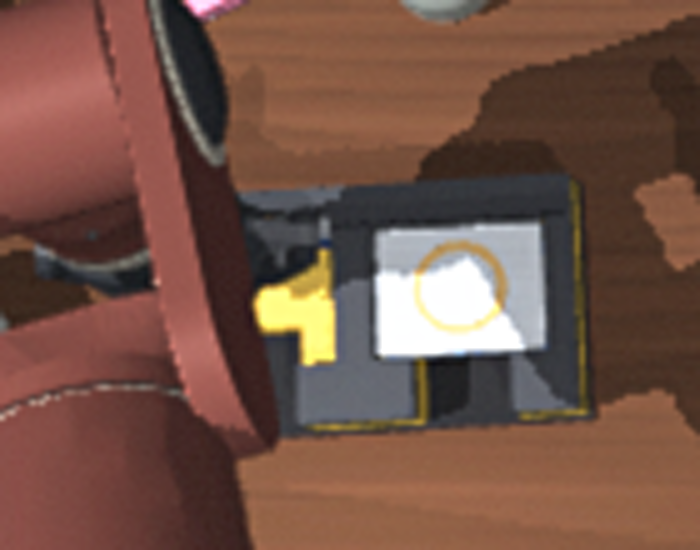

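Emit:
step_arm([
  [0.12,-0.008,0,0,0],
  [0.12,-0.012,0,0,0],
])

```text
t: 7.78
tool_pos: [0.5356, 0.2756, 0.084]
tool_rot: [0.084, -3.053, -0.012]
contact_force: [-0.1, 0.1, -0.8]
opening: 0.0108
```

```bash

python3 ov.py o10.png 80 90
```

```text
7.825 [0.5339 0.2756 0.0837] [ 0.0846 -3.0507 -0.012 ] [-1.0823  0.062  -0.2608] 0.01
```

View pics/o10.png

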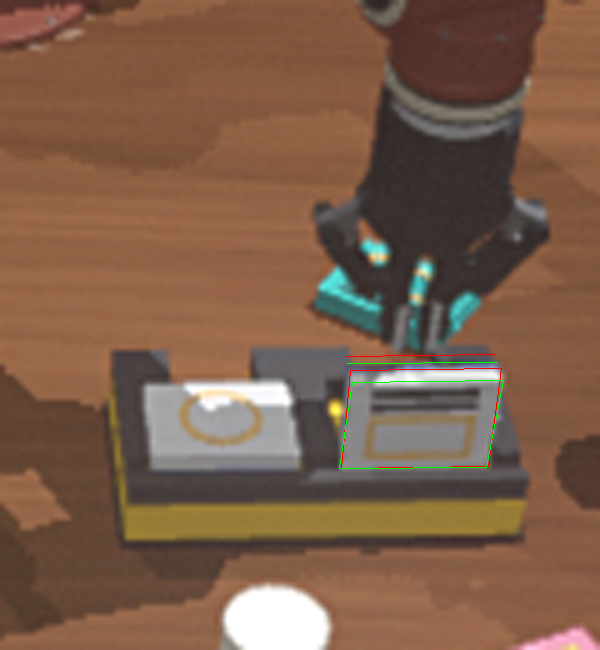

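The die stands upright on its own in the cutout, with its face top edge at about (425,380) in the crop, matching the 90° overlay. I'll rise, turn the jaws across it and centre above it.

Emit:
step_arm([
  [0.12,-0.005,0,0.03,0],
  [0.12,0,0,0.035,0],
  [0.3,0.006,0,0,-10],
  [0.5,0.006,0,0,-10],
  [0.6,0.006,0,0,-10],
  [0.6,0.006,0,0,-10],
  [0.6,0.006,0,0,-10],
  [0.6,0.006,0.001,0,-10],
  [0.6,0.005,0.001,0,-10],
  [0.6,0.004,0.001,0,-10],
  [0.6,0,0,0,-5],
  [0.6,0,0,0,0],
])

```text
t: 9.32
tool_pos: [0.5681, 0.2793, 0.1515]
tool_rot: [-2.07, -2.284, -0.108]
contact_force: [0.5, -0.1, 0.7]
opening: 0.0512
```

```bash

python3 ov.py o11.png  90;python3 look.py t11.png top 160 150 300 260 5
```

```text
9.375 [0.5681 0.2793 0.1516] [-2.0701 -2.284  -0.1076] [-0.554  0.523 -0.603] 0.0509
9.425 [0.5683 0.2794 0.1516] [-2.07   -2.284  -0.1077] [0.408  0.0177 0.0957] 0.0512
```

View pics/o11.png

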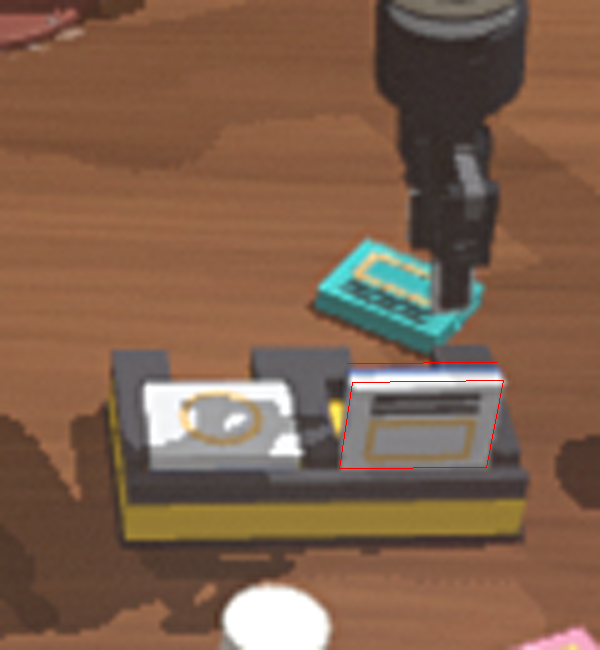

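View pics/t11.png

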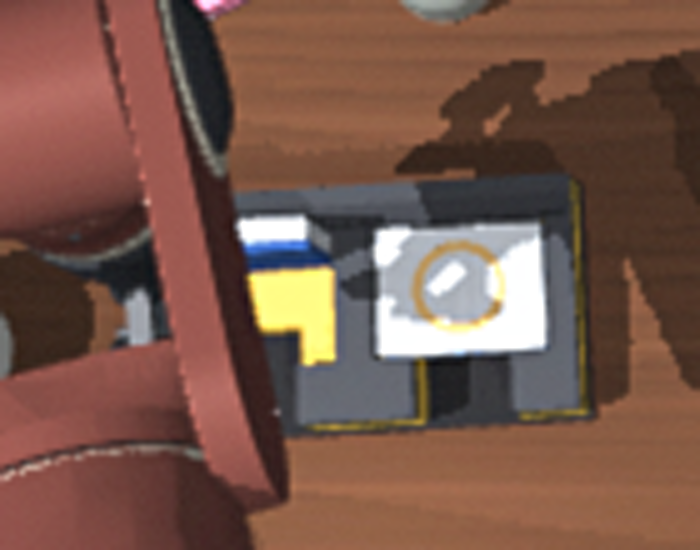

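```bash
python3 - <<'E'
from h import *
from scipy.spatial.transform import Rotation as R
o=ctrl.get_obs(); M=R.from_rotvec(o['tool_rot']).as_matrix(); print(M.round(3)); print(np.degrees(np.arctan2(M[1,1],M[0,1])))
im=np.load('top0.npy',allow_pickle=True).item()
for p in [(308,213),(240,218),(310,242),(240,245),(333,268),(245,270)]: print(p,(at(im,((p[0]+.5)/5-.5+160,(p[1]+.5)/5-.5+150),.094)*1000).round(1))
E
```

```text
[[-0.098  0.995  0.004]
 [ 0.991  0.097  0.09 ]
 [ 0.089  0.013 -0.996]]
5.5936233627595255
(308, 213) [589.7 236.2  94. ]
(240, 218) [587.1 269.2  94. ]
(310, 242) [575.4 234.7  94. ]
(240, 245) [573.8 268.6  94. ]
(333, 268) [562.8 223.   94. ]
(245, 270) [561.6 265.6  94. ]
```

Emit:
step_arm([
  [0.6,0.007,0,0,-2],
  [0.6,0.005,0,-0.01,0],
  [0.6,0,0,-0.025,0],
  [0.6,0,0,-0.025,0],
  [0.6,0,0,-0.015,0],
  [0.6,0,0,-0.008,0],
  [0.6,0,0,0,0],
])

```text
t: 10.3
tool_pos: [0.5822, 0.279, 0.0643]
tool_rot: [-2.112, -2.248, -0.11]
contact_force: [-0.2, -0.6, 0.6]
opening: 0.0516
```

```bash

python3 look.py s12.png scene 360 130 480 250 5
```

```text
10.35 [0.5826 0.2792 0.065 ] [-2.1119 -2.2483 -0.1113] [0.1364 0.9048 0.7086] 0.0514
```

View pics/s12.png

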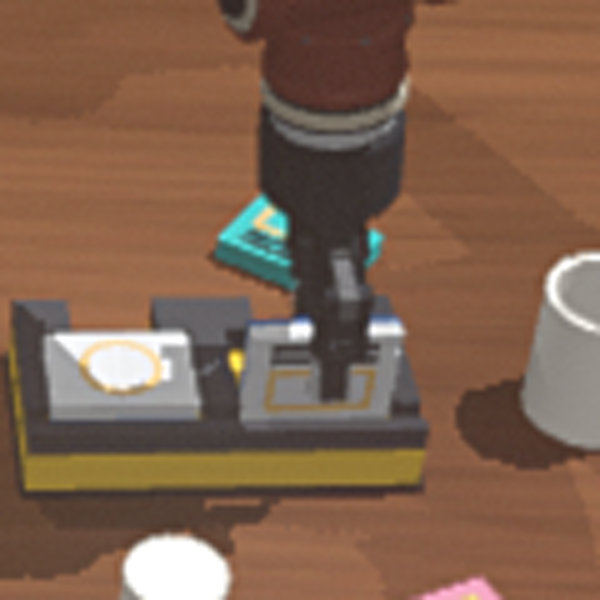

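Emit:
step_arm([
  [0.6,-0.002,0,0,0],
  [0.1,0,0,0,0],
  [0.1,0,0,0,0],
  [0.1,0,0,0,0],
  [0.1,0,0,0,0],
], newtons=60)

```text
t: 10.98
tool_pos: [0.5813, 0.2796, 0.0678]
tool_rot: [-2.112, -2.25, -0.115]
contact_force: [-1.4, 0.1, 0.5]
opening: 0.0146
```

```bash

python3 look.py s13.png scene 360 130 480 250 5
```

```text
11.025 [0.5813 0.2797 0.0678] [-2.1117 -2.25   -0.1151] [-0.9421 -1.2819  0.6552] 0.0149
```

View pics/s13.png

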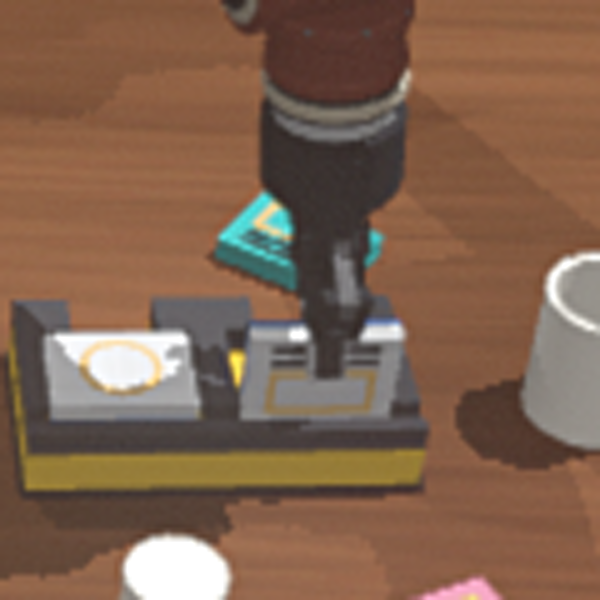

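Emit:
step_arm([
  [0.1,0,0,0.008,0],
  [0.1,0,0,0.015,0],
  [0.1,0,0,0.025,0],
  [0.1,0,0,0.03,0],
  [0.1,0,0,0.03,0],
  [0.1,0,0,0.03,0],
  [0.1,0,0,0.03,0],
  [0.1,0,0,0,0],
])

```text
t: 12.02
tool_pos: [0.5812, 0.2792, 0.2461]
tool_rot: [-2.115, -2.251, -0.122]
contact_force: [0.9, -0.9, -2.6]
opening: 0.0149
```

```bash

python3 look.py s14.png scene 330 80 480 230 4
```

```text
12.075 [0.5802 0.2789 0.2436] [-2.1138 -2.2499 -0.1167] [ 0.2761 -0.8584 -3.1291] 0.0152
```

View pics/s14.png

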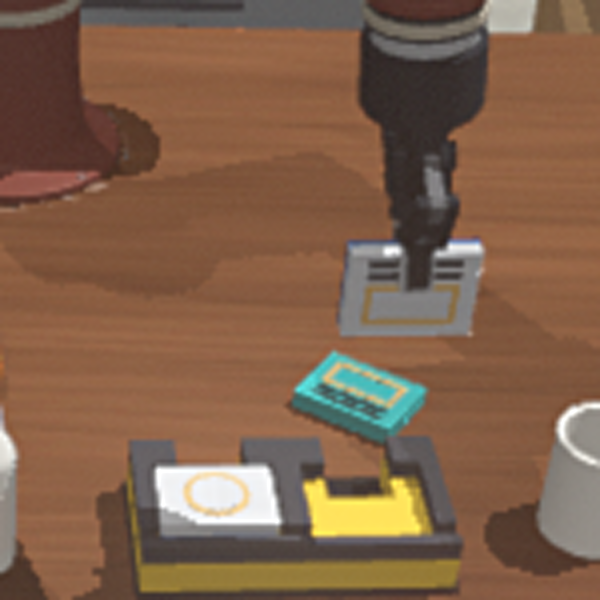

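Emit:
step_arm([
  [0.1,-0.001,-0.02,0,-8],
  [0.1,-0.001,-0.03,0,-10],
  [0.1,-0.001,-0.03,0,-10],
  [0.1,-0.001,-0.03,0,-10],
  [0.1,-0.001,-0.03,0,-10],
  [0.1,-0.001,-0.03,0,-10],
  [0.1,-0.001,-0.03,0,-10],
  [0.1,-0.001,-0.03,0,-10],
  [0.1,-0.001,-0.03,0,-10],
  [0.1,-0.001,-0.03,0,-10],
  [0.1,-0.001,-0.03,0,-10],
  [0.1,-0.001,-0.03,0,-10],
  [0.1,-0.001,-0.03,0,-10],
  [0.1,-0.001,-0.03,0,-10],
  [0.1,-0.001,-0.03,0,-10],
  [0.1,-0.001,-0.03,0,-10],
  [0.1,0,-0.02,0,-8],
  [0.1,0,0,0,0],
  [0.1,0,0,0,0],
])

```text
t: 14.45
tool_pos: [0.5412, -0.2227, 0.1965]
tool_rot: [2.417, -1.953, 0.027]
contact_force: [-0.4, 1.2, -2.1]
opening: 0.0154
```

```bash
cat > st.py <<'E'
from h import *
from scipy.spatial.transform import Rotation as R
PC=np.array([541.8,-224.3]); a=np.radians(14.15); EX=np.array([np.cos(a),np.sin(a)]); EY=np.array([-np.sin(a),np.cos(a)])
o=ctrl.get_obs(); M=R.from_rotvec(o['tool_rot']).as_matrix()
d=o['tool_pos'][:2]*1000-PC
print('t',o['t'],'pos',(o['tool_pos']*1000).round(1),'local',np.round([d@EX,d@EY],1),'jaw',np.degrees(np.arctan2(M[1,1],M[0,1])).round(1),'zaxis',M[:,2].round(3),'yz',M[2,1].round(3),'F',o['contact_force'].round(1),'op',round(o['opening']*1000,1))
E
python3 st.py; python3 look.py s15.png scene 180 80 330 230 4;python3 look.py t15.png top 340 140 500 260 5
```

```text
t 14.45 pos [ 541.2 -222.7  196.5] local [-0.2  1.7] jaw -167.9 zaxis [-0.008 -0.038 -0.999] yz 0.016 F [-0.4  1.2 -2.1] op 15.4
14.5 [ 0.5411 -0.2226  0.1965] [ 2.4164 -1.953   0.0274] [-0.4405  0.2378 -2.6423] 0.015
14.55 [ 0.5413 -0.2225  0.1969] [ 2.4166 -1.953   0.0285] [-0.0292  0.8041 -1.8212] 0.015
```

View pics/s15.png

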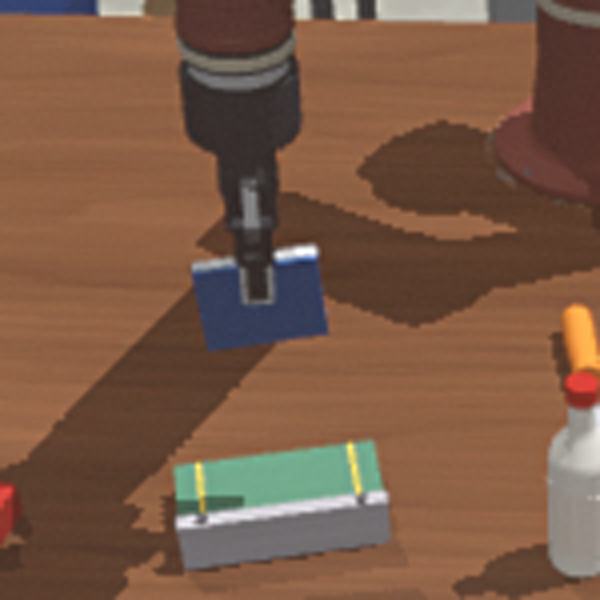

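View pics/t15.png

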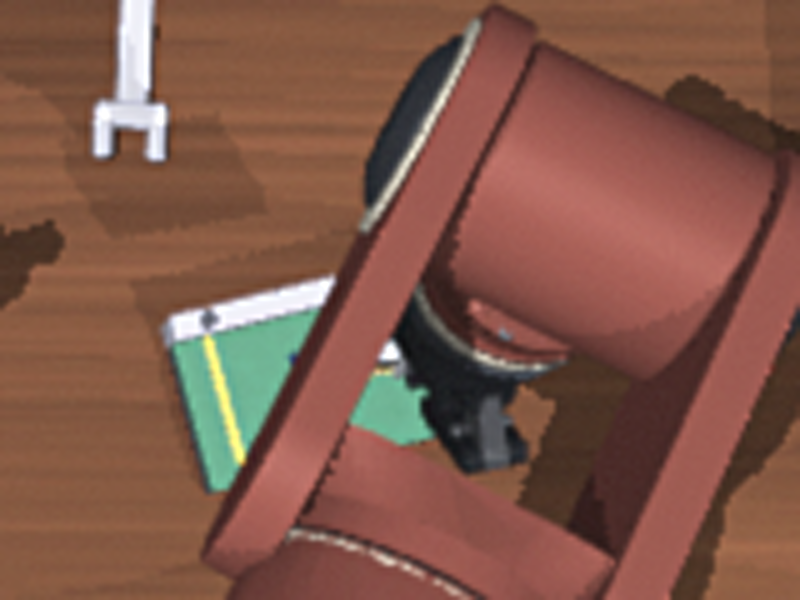

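Emit:
step_arm([
  [0.1,0.012,0.002,0,2],
  [0.1,0.01,0.002,-0.02,0],
  [0.1,0,0,-0.03,0],
  [0.1,0,0,-0.03,0],
  [0.1,0,0,-0.02,0],
  [0.1,0,0,-0.01,0],
  [0.1,0,0,0,0],
  [0.1,0,0,0,0],
])

```text
t: 15.55
tool_pos: [0.5675, -0.2148, 0.0807]
tool_rot: [2.46, -1.9, 0.032]
contact_force: [0.4, 1.0, -2.1]
opening: 0.0149
```

```bash

python3 st.py; python3 look.py s16.png scene 190 100 310 230 5
```

```text
t 15.55 pos [ 567.5 -214.8   80.7] local [27.2  2.9] jaw -165.4 zaxis [-0.004 -0.038 -0.999] yz 0.013 F [ 0.4  1.  -2.1] op 14.9
15.6 [ 0.5675 -0.2148  0.0808] [ 2.4604 -1.9004  0.0323] [ 0.8177 -0.2171 -2.1091] 0.0149
```

View pics/s16.png

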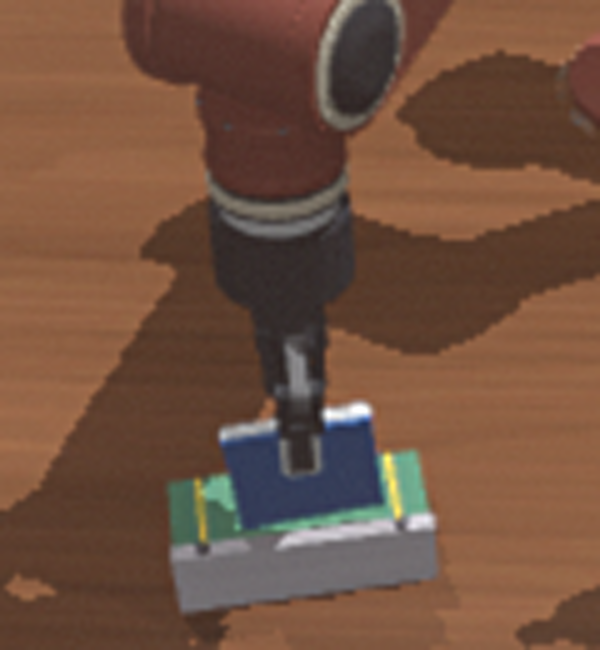

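Emit:
step_arm([
  [0.1,-0.004,-0.005,0,0],
  [0.1,0,0,-0.008,0],
  [0.1,0,0,-0.006,0],
  [0.1,0,0,-0.004,0],
  [0.1,0,0,-0.003,0],
])

```text
t: 16.23
tool_pos: [0.565, -0.221, 0.0642]
tool_rot: [2.46, -1.902, 0.038]
contact_force: [-9.6, 8.2, 24.2]
opening: 0.0153
```

```bash

python3 st.py; python3 look.py s17.png scene 190 120 310 230 5
```

```text
t 16.225 pos [ 565.  -221.    64.2] local [23.3 -2.5] jaw -165.4 zaxis [-0.    -0.04  -0.999] yz 0.01 F [-9.6  8.2 24.2] op 15.3
16.275 [ 0.5651 -0.2212  0.0644] [ 2.4601 -1.9017  0.0389] [-5.1258  4.33   11.0443] 0.0152
```

View pics/s17.png

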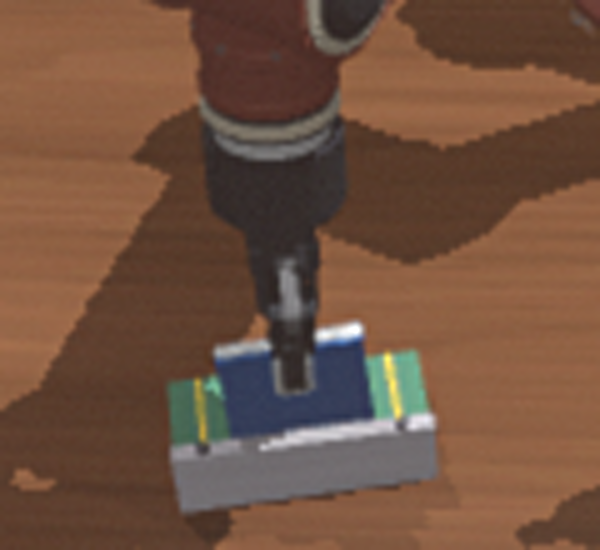

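Emit:
step_arm([
  [0.1,0.004,0.001,0.001,0],
  [0.1,0.004,0.001,0,0],
  [0.1,0.003,0.001,0,0],
])

```text
t: 16.65
tool_pos: [0.5748, -0.2187, 0.0651]
tool_rot: [2.457, -1.899, 0.033]
contact_force: [-11.9, -2.7, 3.2]
opening: 0.0152
```

```bash

python3 st.py; python3 look.py s18.png scene 190 120 310 230 5
```

```text
t 16.65 pos [ 574.8 -218.7   65.1] local [33.3 -2.6] jaw -165.4 zaxis [-0.005 -0.042 -0.999] yz 0.016 F [-11.9  -2.7   3.2] op 15.2
16.7 [ 0.5747 -0.2187  0.065 ] [ 2.4564 -1.8986  0.0327] [-6.8385 -1.7877  1.6292] 0.0149
```

View pics/s18.png

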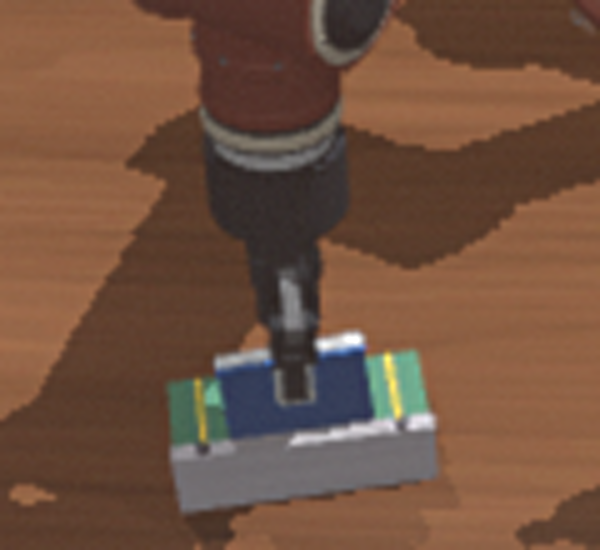

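Emit:
step_arm([
  [0.1,-0.001,0,0,0],
  [0.42,0,0,0,0],
  [0.42,0,0,0,0],
  [0.42,0,0,0,0],
])

```text
t: 17.2
tool_pos: [0.5751, -0.2189, 0.0652]
tool_rot: [2.458, -1.899, 0.036]
contact_force: [0.4, -0.0, 0.2]
opening: 0.0354
```

```bash

python3 st.py; python3 look.py s19.png scene 190 120 310 230 5;python3 look.py t19.png top 340 140 500 260 5
```

```text
t 17.2 pos [ 575.1 -218.9   65.2] local [33.6 -2.9] jaw -165.4 zaxis [-0.003 -0.042 -0.999] yz 0.014 F [ 0.4 -0.   0.2] op 35.4
17.25 [ 0.5751 -0.2188  0.0653] [ 2.4577 -1.8993  0.0364] [ 0.1631 -0.3099  0.141 ] 0.0358
17.3 [ 0.575  -0.2188  0.0652] [ 2.4576 -1.8993  0.0362] [ 0.4642 -0.2543  0.2083] 0.0361
```

View pics/s19.png

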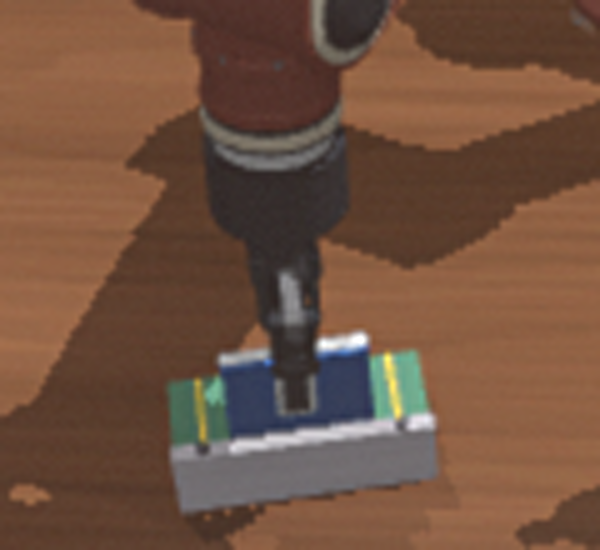

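View pics/t19.png

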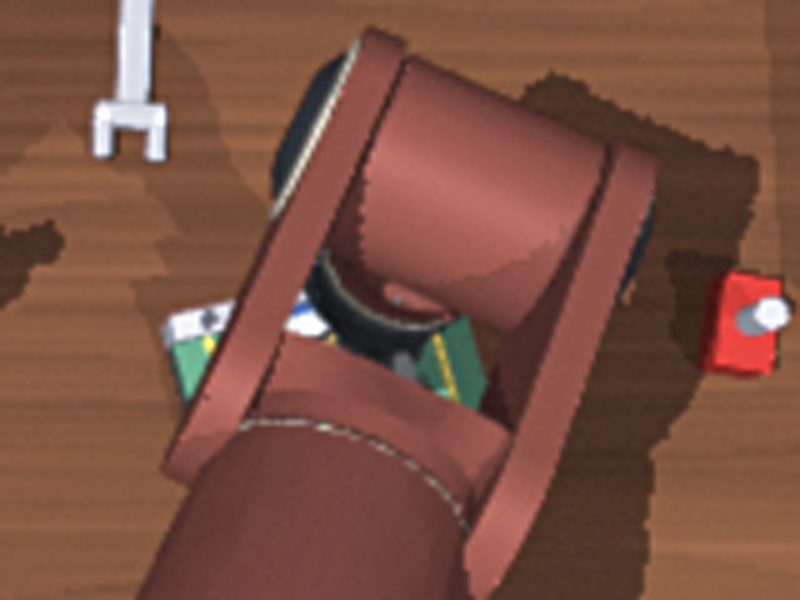

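Emit:
step_arm([
  [0.3,0,0,0,0],
  [0.3,-0.003,-0.001,0,0],
  [0.3,-0.004,-0.001,0,0],
  [0.3,-0.004,-0.001,0,0],
  [0.3,-0.002,0,0,0],
  [0.3,0,0,0,0],
])

```text
t: 18.05
tool_pos: [0.5611, -0.2221, 0.0654]
tool_rot: [2.458, -1.9, 0.037]
contact_force: [1.1, -0.3, 0.3]
opening: 0.0256
```

```bash

python3 st.py; python3 look.py s20.png scene 190 120 310 230 5
```

```text
t 18.05 pos [ 561.1 -222.1   65.4] local [19.2 -2.6] jaw -165.4 zaxis [-0.003 -0.042 -0.999] yz 0.013 F [ 1.1 -0.3  0.3] op 25.6
18.1 [ 0.5612 -0.2221  0.0654] [ 2.4576 -1.8996  0.037 ] [-0.5243  0.043   0.3331] 0.0257
```

View pics/s20.png

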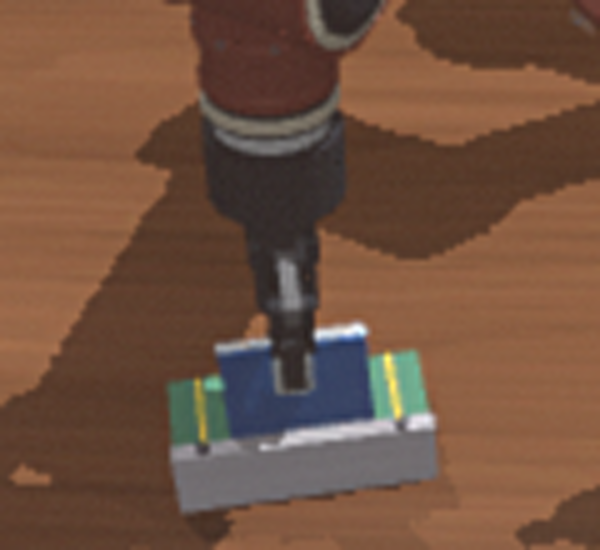

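Emit:
step_arm([
  [0.3,-0.003,-0.001,0,0],
  [0.3,-0.003,-0.001,0,0],
  [0.3,-0.001,0,0,0],
  [0.3,0,0,0,0],
])

```text
t: 18.6
tool_pos: [0.5535, -0.2242, 0.0652]
tool_rot: [2.457, -1.899, 0.036]
contact_force: [0.2, -0.5, 0.2]
opening: 0.0258
```

```bash

python3 st.py; python3 look.py s21.png scene 190 120 310 230 5
```

```text
t 18.6 pos [ 553.5 -224.2   65.2] local [11.3 -2.8] jaw -165.4 zaxis [-0.003 -0.042 -0.999] yz 0.014 F [ 0.2 -0.5  0.2] op 25.8
18.65 [ 0.5535 -0.2242  0.0652] [ 2.4575 -1.8992  0.036 ] [-0.3393 -0.5685  0.2729] 0.0256
```

View pics/s21.png

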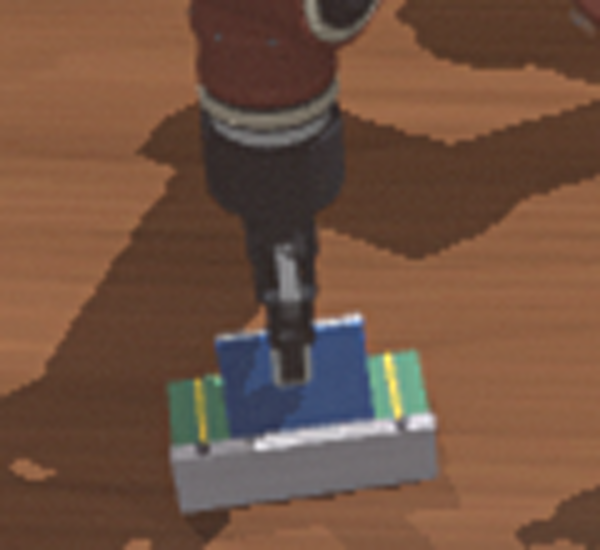

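```bash
cat > ovp.py <<'E'
import sys
from h import *
PC=np.array([.5418,-.2243]); a=np.radians(14.15)
EX=np.array([np.cos(a),np.sin(a),0]); EY=np.array([-np.sin(a),np.cos(a),0]); EZ=np.array([0,0,1.])
def corners(ph,px,yo=-.003):
    P=np.array([*PC,.025])+EX*px+EY*yo
    u=-np.sin(ph)*EX+np.cos(ph)*EZ   # up along the die
    b=np.cos(ph)*EX+np.sin(ph)*EZ    # from face to back
    return np.array([P+u*l+b*s+EY*w for s in(0,.016) for l,w in((0,-.042),(0,.042),(.064,.042),(.064,-.042))])
def run(name,cam,box,s,items):
    im=ctrl.get_image(cam); x0,y0,x1,y1=box
    c=cv2.resize(im['color'][y0:y1,x0:x1],None,fx=s,fy=s,interpolation=cv2.INTER_CUBIC)
    for (ph,px),col in zip(items,[(255,0,0),(0,255,0),(255,255,0)]):
        q=((proj(im,corners(np.radians(ph),px/1000))-[x0,y0]+.5)*s-.5).astype(int)
        cv2.polylines(c,[q[4:].reshape(-1,1,2)],True,col,1); cv2.polylines(c,[q[[2,3]].reshape(-1,1,2)],False,col,1)
    save(name,c)
if __name__=='__main__':
    v=[float(x) for x in sys.argv[2:]]
    run(sys.argv[1],'scene',(190,120,310,230),5,list(zip(v[::2],v[1::2])))
E
python3 ovp.py p21.png 15 23 25 23 35 23; python3 st.py
```

```text
t 18.7 pos [ 553.6 -224.2   65.2] local [11.4 -2.8] jaw -165.4 zaxis [-0.003 -0.042 -0.999] yz 0.014 F [0.3 0.3 0.7] op 25.3
```

View pics/p21.png

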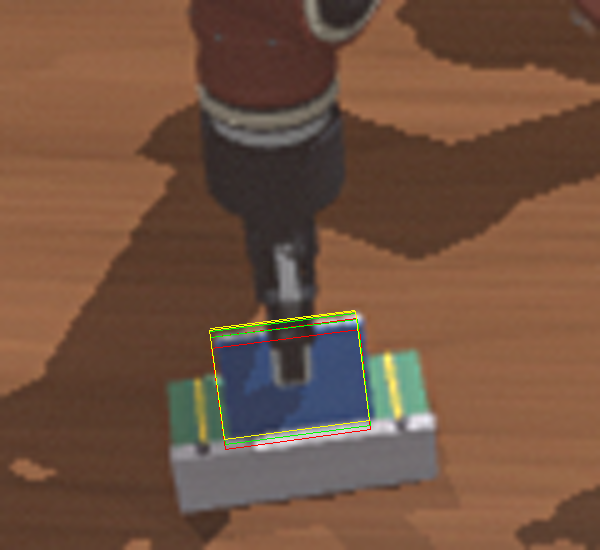

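Emit:
step_arm([
  [0.4,0.002,0.0005,-0.002,0],
  [0.5,0.003,0.0007,-0.002,0],
  [0.6,0.003,0.0007,-0.003,0],
  [0.7,0.003,0.0007,-0.003,0],
])

```text
t: 19.2
tool_pos: [0.5653, -0.2215, 0.0547]
tool_rot: [2.457, -1.899, 0.036]
contact_force: [-1.3, 0.8, 0.2]
opening: 0.0593
```

```bash

python3 ovp.py p22.png 25 23 35 23 45 23; python3 st.py
```

```text
t 19.25 pos [ 565.4 -221.3   54.3] local [23.6 -2.9] jaw -165.4 zaxis [-0.004 -0.042 -0.999] yz 0.014 F [ 0.1  0.3 -0.7] op 59.7
```

View pics/p22.png

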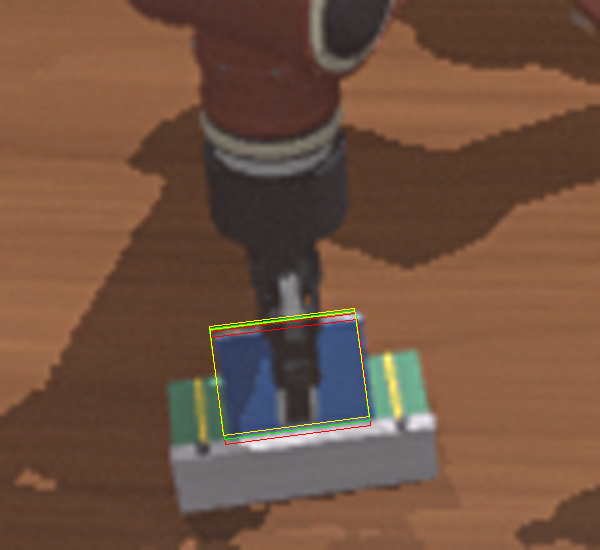

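Emit:
step_arm([
  [0.8,0.003,0.0007,-0.003,0],
  [0.9,0.003,0.0007,-0.003,0],
  [1.0,0.003,0.0007,-0.004,0],
  [1.0,0.001,0,-0.003,0],
  [1.0,0,0,0,0],
])

```text
t: 19.88
tool_pos: [0.5759, -0.219, 0.04]
tool_rot: [2.457, -1.898, 0.034]
contact_force: [-0.8, 0.0, 0.6]
opening: 0.0855
```

```bash

python3 ovp.py p23.png 35 23 45 23; python3 st.py
```

```text
t 19.925 pos [ 575.9 -219.    40.1] local [34.4 -3.2] jaw -165.4 zaxis [-0.004 -0.042 -0.999] yz 0.015 F [ 0.1 -0.2 -0.2] op 85.1
```

View pics/p23.png

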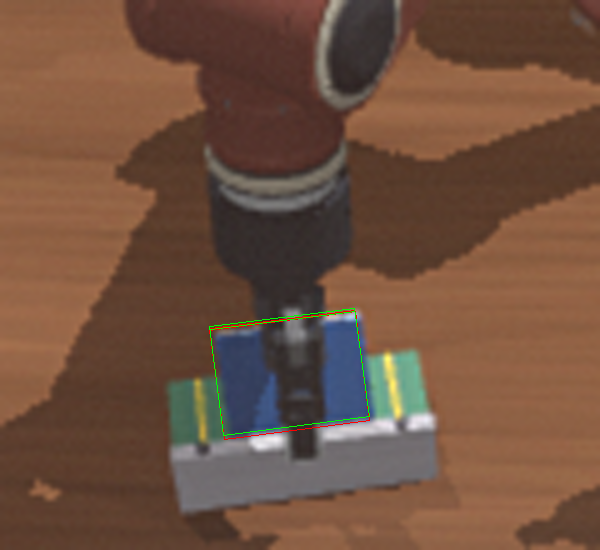

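Emit:
step_arm([
  [1.0,-0.003,-0.0007,-0.002,0],
  [1.0,-0.003,-0.0007,-0.003,0],
  [1.0,-0.003,-0.0007,-0.003,0],
  [1.0,0,0,-0.003,0],
  [1.0,0,0,0,0],
])

```text
t: 20.55
tool_pos: [0.5656, -0.2217, 0.0286]
tool_rot: [2.457, -1.898, 0.034]
contact_force: [-0.4, -0.9, 0.9]
opening: 0.0853
```

```bash

python3 ovp.py p24.png 45 23 45 35; python3 st.py
```

```text
t 20.6 pos [ 565.8 -221.7   28.8] local [23.9 -3.3] jaw -165.4 zaxis [-0.005 -0.043 -0.999] yz 0.016 F [-1.   0.1  0.1] op 85.3
```

View pics/p24.png

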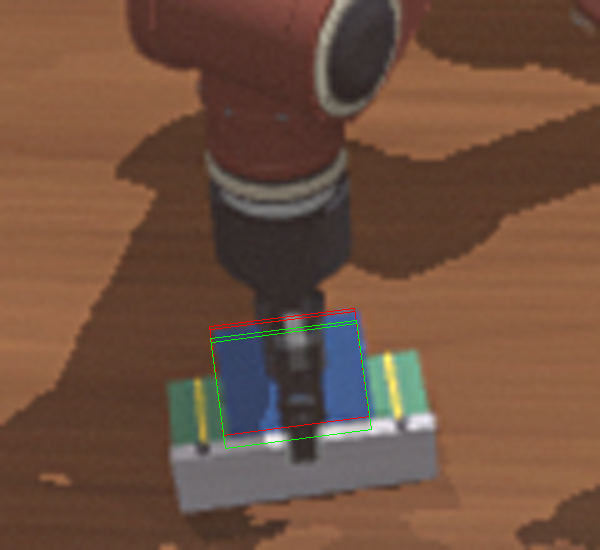

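Emit:
step_arm([
  [1.0,-0.002,-0.0005,-0.003,0],
  [1.0,-0.002,-0.0005,-0.003,0],
  [1.0,-0.002,-0.0005,-0.001,0],
  [1.0,0,0,0,0],
])

```text
t: 21.1
tool_pos: [0.5593, -0.223, 0.021]
tool_rot: [2.457, -1.898, 0.034]
contact_force: [-1.7, -0.4, -0.6]
opening: 0.0853
```

```bash

python3 ovp.py p25.png 50 23 50 35; python3 st.py;python3 look.py t25.png top 340 140 500 260 5
```

```text
t 21.15 pos [ 559.4 -223.    21.1] local [17.4 -3. ] jaw -165.4 zaxis [-0.005 -0.042 -0.999] yz 0.016 F [-0.5  0.3  0. ] op 85.4
21.2 [ 0.5595 -0.223   0.0212] [ 2.4569 -1.8983  0.0339] [-0.0028 -0.0154  0.1037] 0.0852
```

View pics/p25.png

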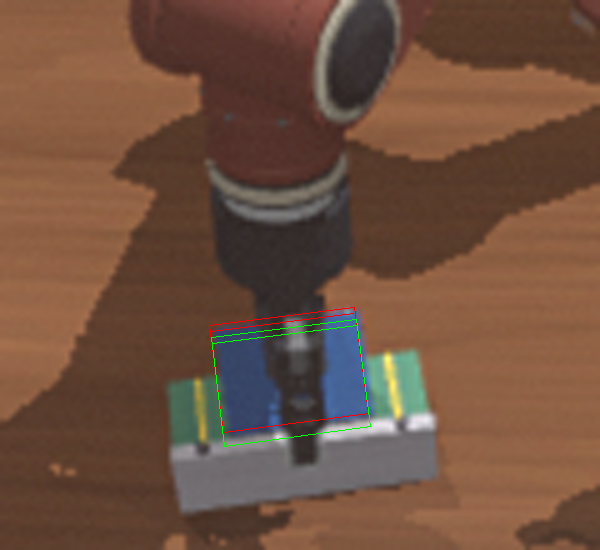

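View pics/t25.png

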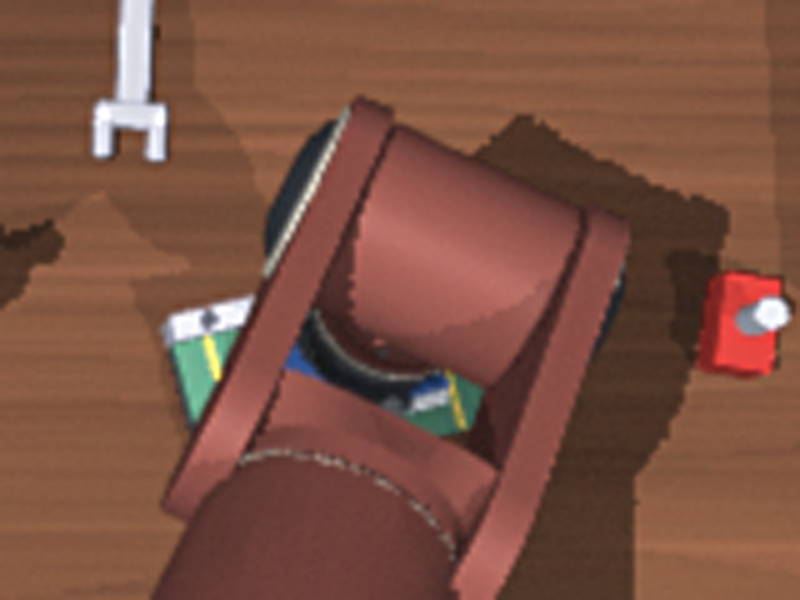

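Emit:
step_arm([
  [1.0,-0.002,-0.0005,0,0],
  [1.0,-0.001,-0.0003,0,0],
  [1.0,0,0,0,0],
])

```text
t: 21.58
tool_pos: [0.5565, -0.2238, 0.0213]
tool_rot: [2.457, -1.898, 0.035]
contact_force: [-0.9, -0.2, -1.1]
opening: 0.0858
```

```bash

python3 st.py;python3 look.py s26.png scene 200 150 300 230 8
```

```text
t 21.575 pos [ 556.5 -223.8   21.3] local [14.4 -3.1] jaw -165.4 zaxis [-0.004 -0.042 -0.999] yz 0.015 F [-0.9 -0.2 -1.1] op 85.8
21.625 [ 0.5566 -0.2238  0.0213] [ 2.4573 -1.8984  0.0346] [-0.638   0.1421 -1.3579] 0.0851
```

View pics/s26.png

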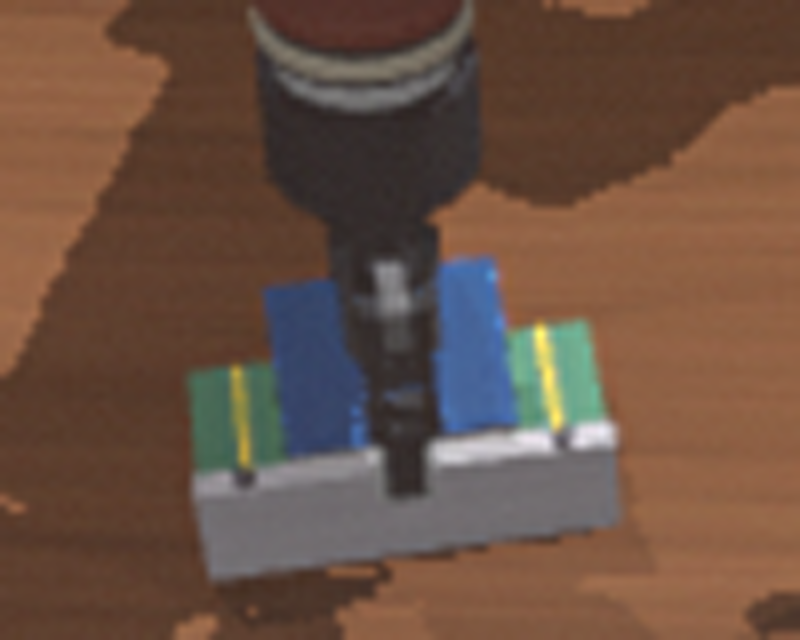

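Emit:
step_arm([
  [1.0,0.001,0.0003,-0.003,0],
  [1.0,0.003,0.0007,-0.003,0],
  [1.0,0.003,0.0007,-0.002,0],
])

```text
t: 22.0
tool_pos: [0.5613, -0.222, 0.0122]
tool_rot: [2.455, -1.895, 0.026]
contact_force: [-14.3, -2.9, 4.9]
opening: 0.0853
```

```bash

python3 st.py;python3 look.py s27.png scene 200 150 300 230 8
```

```text
t 22.0 pos [ 561.3 -222.    12.2] local [19.5 -2.6] jaw -165.4 zaxis [-0.012 -0.042 -0.999] yz 0.022 F [-14.3  -2.9   4.9] op 85.3
22.05 [ 0.5609 -0.222   0.0116] [ 2.4542 -1.8948  0.0244] [-9.5766 -2.266   2.9645] 0.0855
```

View pics/s27.png

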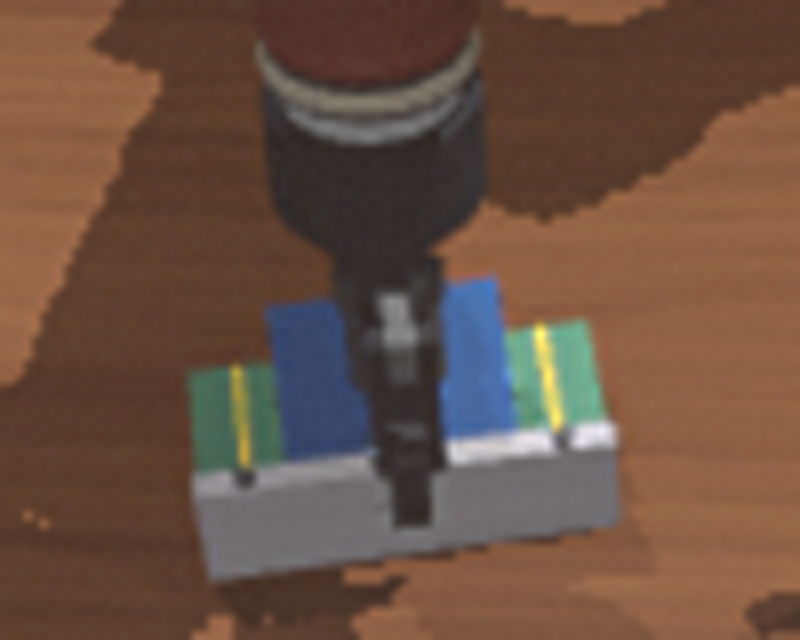

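Emit:
step_arm([
  [1.0,-0.001,-0.0003,0.002,0],
  [1.0,-0.001,-0.0003,0.001,0],
  [1.0,-0.001,-0.0003,0,0],
  [1.0,0,0,0,0],
])

```text
t: 22.55
tool_pos: [0.5591, -0.2229, 0.0149]
tool_rot: [2.455, -1.895, 0.027]
contact_force: [-0.2, -0.0, -0.3]
opening: 0.0854
```

```bash

python3 st.py;python3 look.py s28.png scene 200 150 300 230 8
```

```text
t 22.55 pos [ 559.1 -222.9   14.9] local [17.1 -2.9] jaw -165.4 zaxis [-0.01  -0.042 -0.999] yz 0.021 F [-0.2 -0.  -0.3] op 85.4
22.6 [ 0.5592 -0.2229  0.0149] [ 2.4553 -1.8955  0.0275] [-0.1453  0.5837  0.7622] 0.0854
```

View pics/s28.png

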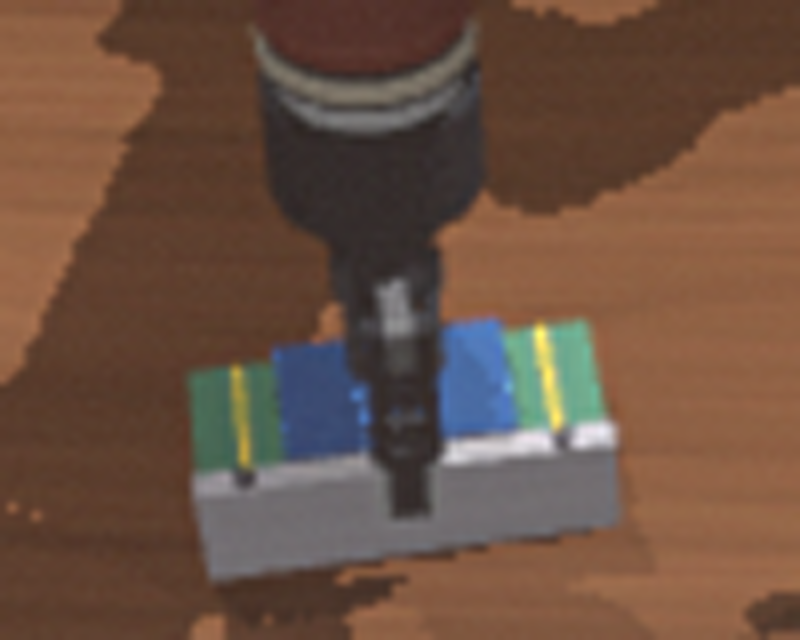

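Emit:
step_arm([
  [1.0,0.002,0.0005,0,0],
  [1.0,0.003,0.0007,0,0],
  [1.0,0.003,0.0007,0,0],
  [1.0,0.003,0.0007,0,0],
])

```text
t: 23.1
tool_pos: [0.5608, -0.2219, 0.0137]
tool_rot: [2.443, -1.882, -0.004]
contact_force: [-11.9, -3.0, 6.0]
opening: 0.0857
```

```bash

python3 st.py;python3 look.py s29.png scene 200 150 300 230 8
```

```text
t 23.1 pos [ 560.8 -221.9   13.7] local [19.  -2.3] jaw -165.3 zaxis [-0.037 -0.044 -0.998] yz 0.047 F [-11.9  -3.    6. ] op 85.7
23.15 [ 0.5608 -0.2218  0.0137] [ 2.4432 -1.8821 -0.0045] [-12.5301  -2.8437   7.0504] 0.0853
```

View pics/s29.png

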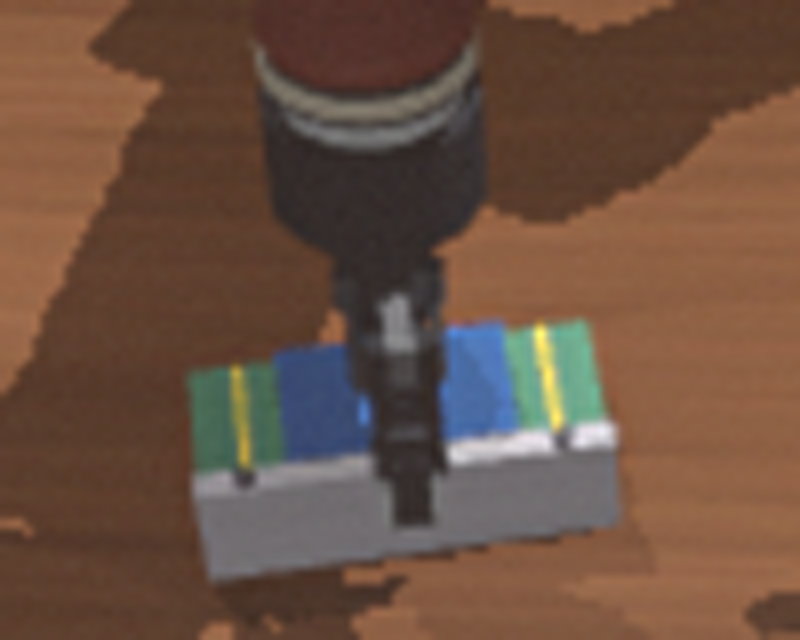

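Emit:
step_arm([
  [1.0,-0.002,-0.0005,0,0],
  [1.0,-0.002,-0.0005,0,0],
  [1.0,0,0,0.01,0],
  [1.0,0,0,0.03,0],
  [1.0,0,0,0.05,0],
  [1.0,-0.02,0,0.05,0],
  [1.0,-0.05,0,0.03,0],
  [1.0,-0.05,0.02,0,0],
  [1.0,-0.05,0.02,0,0],
  [1.0,-0.04,0.02,0,0],
  [1.0,0,0,0,0],
])

```text
t: 24.52
tool_pos: [0.345, -0.1614, 0.1978]
tool_rot: [2.448, -1.882, 0.024]
contact_force: [0.2, -0.3, -0.2]
opening: 0.0852
```

```bash

python3 st.py;python3 look.py s30.png scene 200 150 300 230 8;python3 look.py t30.png top 340 140 500 260 5
python3 - <<'E'
from h import *
im=ctrl.get_image('top'); save('t31.png',im['color']); np.save('top1.npy',im,allow_pickle=True)
E
```

```text
t 24.525 pos [ 345.  -161.4  197.8] local [-175.4  109.1] jaw -165.2 zaxis [-0.021 -0.052 -0.998] yz 0.033 F [ 0.2 -0.3 -0.2] op 85.2
24.575 [ 0.3461 -0.1621  0.1983] [ 2.4476 -1.8821  0.0248] [ 0.3935 -0.8483 -0.5151] 0.0852
24.625 [ 0.3467 -0.1624  0.1983] [ 2.4477 -1.882   0.0236] [ 0.8386 -0.1072  0.0806] 0.0855
```

View pics/s30.png

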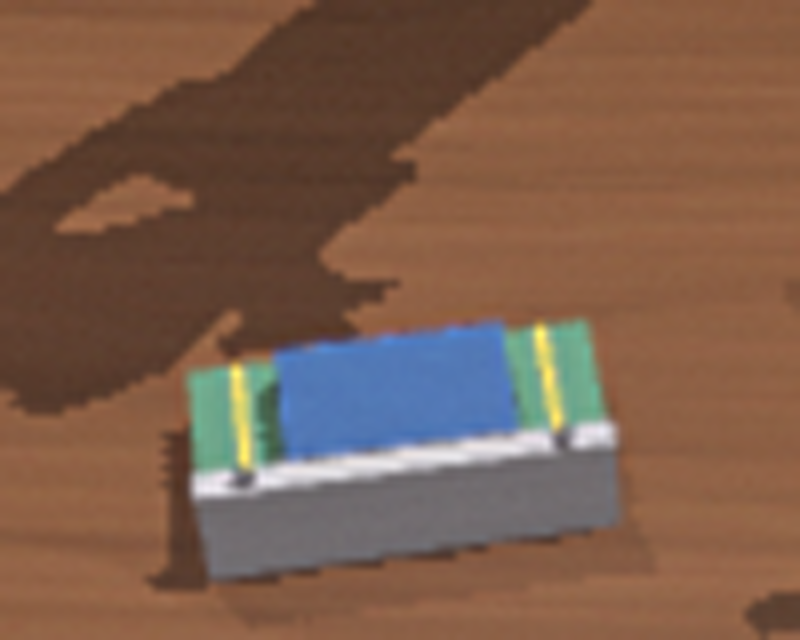

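View pics/t30.png

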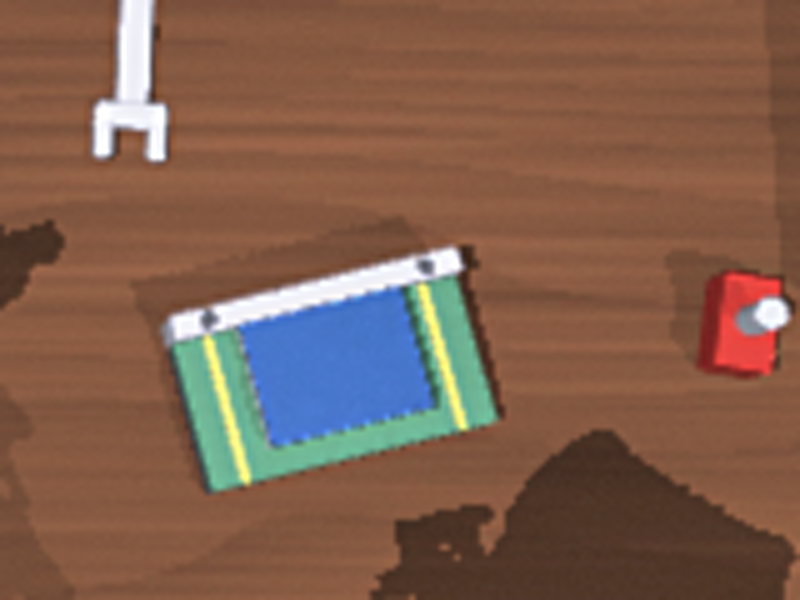

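View pics/t31.png

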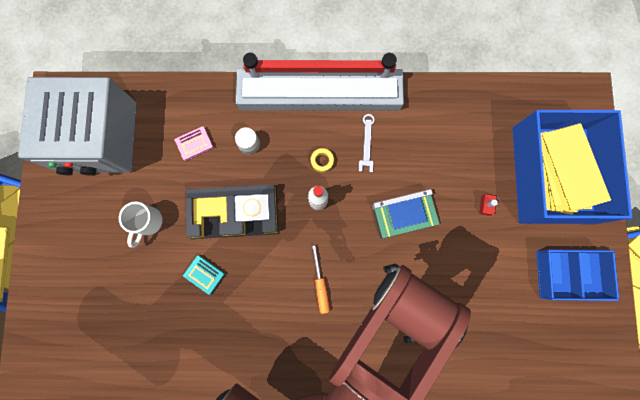

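```bash
python3 - <<'E'
from h import *
im=np.load('top1.npy',allow_pickle=True).item(); hsv=cv2.cvtColor(im['color'],cv2.COLOR_RGB2HSV)
m=np.zeros(hsv.shape[:2],np.uint8); s=(hsv[...,0]>100)&(hsv[...,0]<125)&(hsv[...,1]>120); m[180:245,365:445]=s[180:245,365:445]
k=max(cv2.findContours(m,0,1)[0],key=cv2.contourArea)[:,0].astype(float)
P=np.array([at(im,p,.041)[:2]*1000 for p in k]).astype(np.float32)
r=cv2.minAreaRect(P); print(r)
a=np.radians(14.15); d=np.array(r[0])-[541.8,-224.3]; print(d@[np.cos(a),np.sin(a)],d@[-np.sin(a),np.cos(a)])
d=cv2.absdiff(np.load('top0.npy',allow_pickle=True).item()['color'],im['color']).max(2)
for n,b in dict(ring=(232,193,270,224),bottle=(308,184,328,210),tape=(308,146,336,172),jar=(234,126,262,156),wrench=(358,112,376,173),clamp=(480,190,500,216),pink=(172,124,216,162),turq=(182,255,224,294)).items(): print(n,(d[b[1]:b[3],b[0]:b[2]]>60).mean().round(3))
E
```

```text
((548.4185791015625, -223.0403289794922), (63.116756439208984, 84.43812561035156), 14.088207244873047)
6.7257059410050815 -0.39653499048210883
ring 0.0
bottle 0.0
tape 0.0
jar 0.0
wrench 0.0
clamp 0.0
pink 0.0
turq 0.049
```

```bash
python3 -c "
from station import ctrl
print(ctrl.finish_job())"
```

```text
the job is handed in; nothing more can be done
None
```

The bar die is face down and flat on the green plate, pushed home along the fence and between the yellow lines. It is released, and the job was handed in at about 25 s of the 54 s.

**How it was done:**
- I reached into thumb notch a with the nearly shut fingers and lifted the near edge. The die tilted about its far edge, still down in the cutout, until it stood upright there.
- I gripped it across its thickness, lifted it out and turned it so its back faced the fence. I set it on edge against the fence and let go while it stood there.
- I tipped it over against the receding finger until it lay face down, then pushed it home at about 12 N.

**Last checks (top camera, arm clear):**

| Check | Measured | Wanted |
|---|---|---|
| Centre along plate x | 6.7 mm | 7 mm |
| Centre along plate y | -0.4 mm | within 15 mm of 0 |
| Turn of the die | 14.1° | 14.15° (plate) |

- **Flatness:** the blue back faces up. The outline measures 63 x 84 mm against the true 64 x 84 mm, so it looks flat.
- **Other things:** the ring die, bottle, tape, jar, wrench, clamp block and pink look-alike show no picture change. The turquoise one differs in about 5 % of its pixels, which I put down to the arm's shadow because its outline is in the same place. I only checked the mug and screwdriver by eye, and they look unmoved.

**What differed from plan:**
- The tool axis drifted up to about 5° from vertical during the pushes and stayed slightly tilted.
- The fence was felt about 2 mm farther out than the picture measurement gave. The final push against it settled the position.
- Near the end, the die went from about 60° to flat in one half-second move I did not watch, with the finger alongside it.

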